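# Change the tile-scraper blade and clear the bath shelf

## Task

Change the blade of the tile scraper and clear up the bath shelf: first take the worn narrow blade out of the black holder and put it in the square blade tray, then lay the fresh wide blade in the holder, flat on the bed with its notch over the pin. Any other worn narrow blades lying about belong in the square tray too, and all combs in the oblong tray; leave the water pot, jar and soap dish where they stand.

Things in the scene. Friction and masses are not known exactly. Their poses are not given: they have to be found in the camera images.
- holder: black plastic blade holder of the tile scraper, fixed, 124 long (own x) x 64 wide x 14 high; its flat top is the bed. Rails 4 high along both sides leave 52 between them; a stop 4 high closes the -x end, inner face 47 from the middle. Origin: centre of the underside, z up.
- pin (a point): tip of the holder's single locating pin: steel, 8 across with a tapered tip, standing 12 above the bed (26 above the holder's underside), 38 from the holder's middle towards its +x
- home (a point): where the spine point of a blade lies when home in the holder: flat on the bed between the rails, notch (blade's +x end, towards the holder's +x) around the pin. On the holder's middle line, 3 to -x of its middle, 23 above its underside; about 3 mm of play every way
- blade_box: square grey plastic tray for worn blades, 150 x 150 x 40 high, walls and floor 4 thick, fixed. Origin: centre of the underside, z up.
- comb_tray: oblong grey plastic tray for combs, 160 (own x) x 200 (own y) x 40 high, walls and floor 4 thick, fixed. Origin: centre of the underside, z up.
- fresh_mid (a point): the fresh, full-width blade: stainless scraper blade, plate 90 (own x) x 46 (own y) x 4 thick, open notch 12 wide, 14 deep in the middle of its +x end; on top an upright aluminium spine to grip, 50 x 10 wide x 14 high, along x. 60 g. Point: spine's middle, 9 above the underside, 4 to -x of the plate's middle; z up. Lies on the shelf at the start.
- worn0_mid (a point): a worn, narrow blade: stainless scraper blade, plate 90 (own x) x 30 (own y) x 4 thick, open notch 12 wide, 14 deep in the middle of its +x end; on top an upright aluminium spine to grip, 50 x 10 wide x 14 high, along x. 60 g. Point: spine's middle, 9 above the underside, 4 to -x of the plate's middle; z up. Lies in the holder, on the pin, at the start.
- worn1_mid (a point): another worn, narrow blade: stainless scraper blade, plate 90 (own x) x 30 (own y) x 4 thick, open notch 12 wide, 14 deep in the middle of its +x end; on top an upright aluminium spine to grip, 50 x 10 wide x 14 high, along x. 60 g. Point: spine's middle, 9 above the underside, 4 to -x of the plate's middle; z up. Lies on the shelf; may be absent.
- worn2_mid (a point): another worn, narrow blade: stainless scraper blade, plate 90 (own x) x 30 (own y) x 4 thick, open notch 12 wide, 14 deep in the middle of its +x end; on top an upright aluminium spine to grip, 50 x 10 wide x 14 high, along x. 60 g. Point: spine's middle, 9 above the underside, 4 to -x of the plate's middle; z up. Lies on the shelf; may be absent.
- comb0_mid (a point): black plastic double-sided comb lying flat, 130 long (own x) x 32 wide (own y), teeth 6 thick, with a raised grip bar along its middle on top, 80 long x 10 wide x 12 high (18 in all). 40 g. Point: its centre, half-way up (9 above the underside); z up. May be absent.
- comb1_mid (a point): black plastic double-sided comb lying flat, 130 long (own x) x 32 wide (own y), teeth 6 thick, with a raised grip bar along its middle on top, 80 long x 10 wide x 12 high (18 in all). 40 g. Point: its centre, half-way up (9 above the underside); z up. May be absent.
- comb2_mid (a point): black plastic double-sided comb lying flat, 130 long (own x) x 32 wide (own y), teeth 6 thick, with a raised grip bar along its middle on top, 80 long x 10 wide x 12 high (18 in all). 40 g. Point: its centre, half-way up (9 above the underside); z up. May be absent.
- comb3_mid (a point): black plastic double-sided comb lying flat, 130 long (own x) x 32 wide (own y), teeth 6 thick, with a raised grip bar along its middle on top, 80 long x 10 wide x 12 high (18 in all). 40 g. Point: its centre, half-way up (9 above the underside); z up. May be absent.
- lota: bystander: round stainless water pot, 120 across x 105 high, loose; leave it alone. Origin: centre of the underside.
- jar: bystander: glass jar with aluminium cap, 72 across x 110 high, loose; leave it alone. Origin: centre of the underside.
- dish: bystander: heart-shaped pink soap dish with soap, about 120 x 120 x 40 high, loose; leave it alone. Origin: centre of the underside.
There are look-alikes about, which are no part of the job. Leave any blue or green look-alike of the blade_box alone.

How it is judged:
By the outcome, as a careful person would: the job done as asked, in the order asked, and still so for the second after the job is handed in, with the robot touching nothing.
Of worn1, worn2, comb0, comb1, comb2, comb3 only 4 to 6 are there at a start; the rules pass over those that are not, and their reading is None.
At some moment in a run one of worn1, worn2, comb0, comb1, comb2, comb3, fresh may be knocked a few centimetres aside while the robot is not near it.
Once in a run the grip may slacken for a moment while it holds something.
It also fails if it takes over 210 s, if anything falls off the work surface, if the arm or the gripper's body presses on something with over 40 N, if the wrist force passes 120 N, or if a joint passes its speed limit or range.

## Robot

A 6-joint arm with a two-finger parallel gripper is mounted at the origin on the work surface. World frame = base frame: x ahead of the robot, y to its left, z up, the work surface at z = 0. Lengths are in m, angles in rad, forces in N, time in s.
With the tool pointing down it reaches from about 0.325 to 0.925 m from the base axis. Payload 3.1 kg.
Tool frame: the origin (TCP) lies at the very end of the fingers, on their centre line; the grasp point (between the pads) lies 19 mm behind it (r.tcp_to_grasp is the distance from the TCP to the grasp point, in m); z points along the fingers, y is the line along which they close (so a half turn about z gives the same grasp; the last joint's range is limited). The gripper opens to 85 mm and grips with 20 to 120 N. Pads are 22 mm wide; open, the fingers measure 114 mm over their backs; the gripper's body (76 mm by 85 mm) begins 54 mm behind the grasp point. The pads swing forward as they close: fully open they stand 13 mm farther back than shut.
Start: joints at [-1.251, 0.217, 1.613, -0, 1.311, -0.112], TCP at [0.262, -0.568, 0.231] pointing down, gripper open.
Joint ranges: [-2.75, 2.75], [-0.78, 2.1], [0.31, 2.55], [-1.13, 4.27], [0.13, 2.63], [-2.58, 2.58]. Speed limits (rad/s): [2.79, 2.79, 3.14, 3.14, 3.14, 3.14].

## Interface

Orientations are given as a rotation vector (axis times angle).
In Python, from rig import r gives the robot as it stands.
- The arm moves only by the tool step_arm, never from a script. Its argument "rows" is a list of rows, each an object of numbers: "dx", "dy", "dz": the shift along the world's x, y, z in cm; "yaw": the turn about the world's z in rad; "fingers": the opening, from 0 (shut) to 1 (fully open). A call has 1 to 20 rows; each row shifts and turns the commanded pose from where the row before left it; what a row does not reach is not made up. A row lasts 1/12 s, in which the tool goes at most 41.7 mm and 7.16 degrees, less where a joint would pass 70% of its speed; a pose out of reach is approached as far as the arm can. A call with a gripper value outside its range is refused whole. The fingers move at their own pace and stop on an object; "squeeze" is the grip in N (left out, the last holds). Time passes only in rows, so rows that do not move let the fingers close. It gives the time, the measured TCP pose, the force and the opening at its end, in the units of the state.
- r.state(): the state, without advancing time (a new reading comes with each control period).
- r.grab_frame(name): name is "scene" or "top" or "wrist"; returns a dict with "frame" (480x640x3 uint8, red, green, blue), "fx", "fy", "cx", "cy" (pixels), "k1" (the pictures are not rectified: a ray, as slopes to the right and down, at radius r is drawn at 1 + k1 r^2 times it, then the intrinsics apply), "pose" (4x4, takes a point from camera to world coordinates). Camera axes: x right, y down, z forward; pixel columns grow to the right and rows downward; lengths in m; the calibration is good to about 2 mm. A picture is of the moment at which its call begins. There is no depth.
- r.sign_off(): hands the job in, once; it reports no verdict.
The state is a dict: "time": time; "qpos": joint angles; "qd": joint speeds; "joint_torque": joint torques, N m; "position": TCP position; "orientation": TCP orientation; "contact_force": force on the tool from outside, world axes, zero at the start; "ft_torque": the same for the moment, N m; "grip_width": opening from 0.0 (shut) to 1.0 (fully open).
Only numpy, scipy, OpenCV 4.12 (cv2) and the standard library are available. Lean on these libraries where they do the work, as an engineer would, in place of code of your own. Each camera call takes 0.05 s, during which the arm holds its last target. There are 200 camera calls.

## Working session

There is one attempt and no reset: what is moved stays moved. The work goes in short steps, Python scripts to look and compute and a tool call to move; the robot and the scene stay as the last step left them, time stands still between calls to the robot, and variables do not carry over. Pictures are saved under pics/ and viewed, on a budget of 14 in all, crops included, one or two more only if the job needs it, and the job is handed in when it is done.

Besides the shell and the picture viewer there is one more tool, called after "Emit:" in YAML: its name, and indented under it one key for each argument. step_arm: Moves the arm, as the interface text tells. Its arguments: {"type":"object","properties":{"rows":{"type":"array"},"squeeze":{"type":"number"}},"required":["rows"]}

```bash
mkdir -p pics; ls; cat > h.py <<'E'
import numpy as np, cv2
from rig import r
def grab(n,fn=None):
    f=r.grab_frame(n)
    if fn: cv2.imwrite('pics/'+fn,f['frame'][:,:,::-1])
    return f
def K(f): return np.array([[f['fx'],0,f['cx']],[0,f['fy'],f['cy']],[0,0,1.]])
def D(f): return np.array([f['k1'],0,0,0.])
def ray(f,uv,z):
    uv=np.array(uv,float).reshape(-1,1,2)
    n=cv2.undistortPoints(uv,K(f),D(f)).reshape(-1,2)
    P=np.array(f['pose']); d=np.c_[n,np.ones(len(n))]@P[:3,:3].T; o=P[:3,3]
    return o+d*((z-o[2])/d[:,2])[:,None]
def proj(f,p):
    T=np.linalg.inv(np.array(f['pose'])); 
    return cv2.projectPoints(np.array(p,float).reshape(-1,1,3),cv2.Rodrigues(T[:3,:3])[0],T[:3,3],K(f),D(f))[0].reshape(-1,2)
E
python3 - <<'E'
from h import *
for n in('scene','top','wrist'):
    f=grab(n,n+'0.png'); print(n,f['fx'],f['k1'],np.round(f['pose'],3).tolist())
print(r.state())
E
```

```text
pics
scene 619.0521313140042 0.033012127834006595 [[0.447, 0.779, -0.44, 1.166], [0.894, -0.383, 0.231, -0.373], [0.011, -0.497, -0.868, 1.453], [0.0, 0.0, 0.0, 1.0]]
top 565.1968801568494 -0.05623351729493862 [[-0.011, -0.999, 0.044, 0.367], [-1.0, 0.011, -0.01, -0.006], [0.009, -0.044, -0.999, 1.576], [0.0, 0.0, 0.0, 1.0]]
wrist 410.0382186189246 0.0266165965758871 [[0.418, -0.867, -0.272, 0.331], [-0.909, -0.399, -0.123, -0.534], [-0.002, 0.299, -0.954, 0.373], [0.0, 0.0, 0.0, 1.0]]
{'time': 0.15, 'qpos': array([-1.25121016e+00,  2.17595111e-01,  1.61457817e+00,  2.77233795e-06,
        1.31130220e+00, -1.12233117e-01]), 'qd': array([-0.00048705, -0.0023316 , -0.0047887 , -0.00094471,  0.00104227,
       -0.00076961]), 'joint_torque': array([ 1.58536604e-04, -3.97449446e+01, -3.04416347e+01, -2.12011073e-04,
        5.83895860e-03,  3.77480362e-06]), 'position': array([ 0.26138117, -0.56702851,  0.23025282]), 'orientation': array([-3.06682162e+00, -6.72640010e-01,  3.01712998e-04]), 'contact_force': array([-0.54841365, -1.22608616,  0.75191873]), 'ft_torque': array([-0.00046148, -0.03046125,  0.01767812]), 'grip_width': 1.0021352829755685}
```

View pics/top0.png

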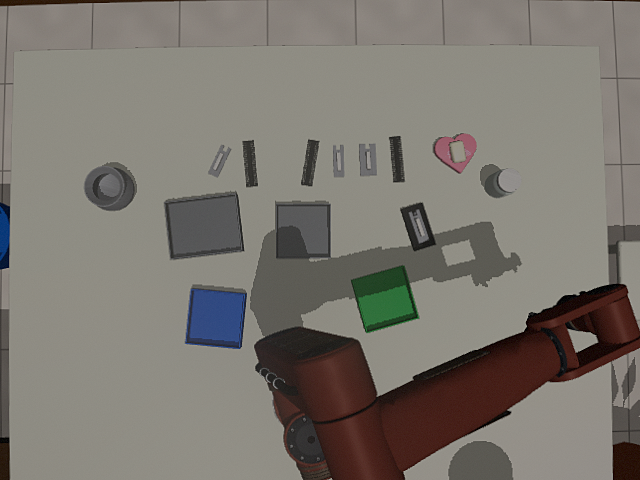

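View pics/scene0.png

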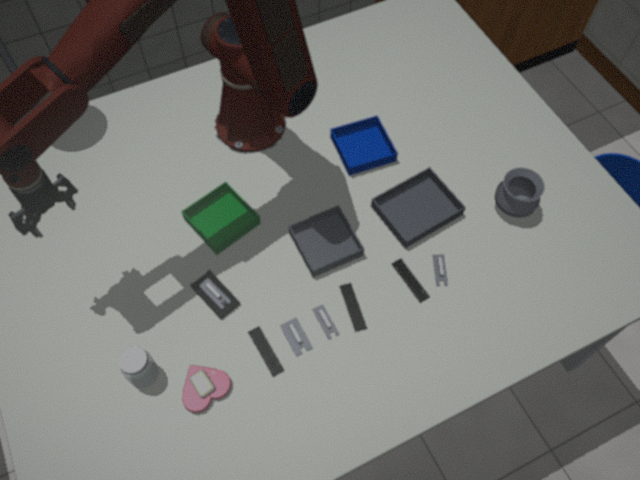

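The top view shows the grey oblong tray (204,226), grey square tray (303,230), and black holder with its blade (418,226). Blue (216,318) and green (385,298) trays are decoys. Three blades lie at (219,160), (338,160), (368,159), and (368,159) looks wide, so fresh. There are three combs at (250,163), (310,163), (397,159). I'll measure them and check with an enlarged crop.

```bash
cat > meas.py <<'E'
from h import *
def blobs(f,box,zt=0.004,amin=100):
    x0,y0,x1,y1=box; im=f['frame'].astype(int); g=im.sum(2)/3
    bg=cv2.medianBlur(f['frame'],5).astype(int)
    m=np.zeros(g.shape,np.uint8); m[y0:y1,x0:x1]=(g[y0:y1,x0:x1]<THR)*255
    m=cv2.morphologyEx(m,cv2.MORPH_CLOSE,np.ones((7,7)))
    out=[]
    for c in cv2.findContours(m,0,cv2.CHAIN_APPROX_NONE)[0]:
        if cv2.contourArea(c)<amin: continue
        p=ray(f,c.reshape(-1,2),zt)[:,:2]
        (cx,cy),(w,h),a=cv2.minAreaRect((p*1000).astype(np.float32))
        if w<h: w,h,a=h,w,a+90
        a=(a+90)%180-90
        out.append((c.reshape(-1,2).mean(0).round(),round(cx,1),round(cy,1),round(w,1),round(h,1),round(a,1)))
    return out
THR=140
E
python3 - <<'E'
import meas; from meas import *
f=grab('top'); im=f['frame']
print(im[120:122,280],im[160,333:345].sum(1)//3,im[160,245:256].sum(1)//3)
for o in blobs(f,(195,125,425,270)):print(o)
for o in blobs(f,(155,185,255,265),0.04):print('tray',o)
c=cv2.resize(im[130:260,200:440],None,fx=3.3,fy=3.3,interpolation=2)
cv2.imwrite('pics/crop1.png',c[:,:,::-1])
E
```

```text
[[143 142 132]
 [143 141 131]] [ 80 111 107  68 125 148 145 133 103 104 108 143] [74 82 61 50 51 49 46 60 71 60 79]
(array([310., 197.]), 560.8, -3.4, 646.4, 406.5, 89.5)
tray (array([204., 224.]), 483.3, 285.1, 272.6, 216.2, 89.4)
```

View pics/crop1.png

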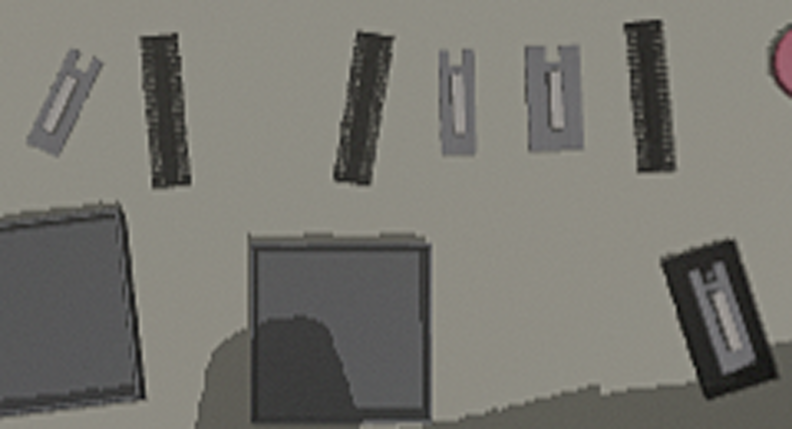

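The crop shows narrow worn blades at crop (65,102) and (458,102), the wide fresh blade at (553,98) with its notch up (+x), and combs at (165,110), (363,108), (650,96). The holder sits at (718,318) with a narrow blade, its pin at the upper end. Next is the measurement with a better threshold.

```bash
cat > m2.py <<'E'
import meas; from meas import *
def run():
    f=grab('top'); s=grab('scene')
    meas.THR=124
    print('row'); 
    for o in blobs(f,(195,125,425,196)):print(o)
    meas.THR=60
    print('holder')
    for o in blobs(f,(395,195,440,255),0.014,300):print(o)
    meas.THR=105
    for o in blobs(f,(155,185,255,265),0.04,2000)+blobs(f,(265,195,340,265),0.04,2000):print('tray',o)
    # spine brightness in top view
    g=f['frame'].astype(int).sum(2)/3
    m=np.zeros(g.shape,np.uint8); 
    sub=g[125:255,195:440]
    return f,s
if __name__=='__main__':
    f,s=run()
    g=s['frame'].sum(2)/3
    meas.THR=110
    print('scene')
    for o in blobs(s,(180,225,460,385)):print(o)
    # pixel grays on holder blade
    print(f['frame'].astype(int).sum(2)[210:244:3,404:434:2]//3)
E
python3 m2.py
```

```text
row
(array([338., 160.]), 660.3, -83.7, 90.7, 28.1, -0.7)
(array([219., 161.]), 664.3, 249.9, 91.4, 32.5, -25.2)
(array([367., 160.]), 663.8, -166.5, 88.0, 47.7, -0.4)
(array([250., 163.]), 655.9, 164.3, 133.0, 34.1, 4.7)
(array([310., 162.]), 656.3, -4.1, 131.7, 33.7, -9.9)
(array([397., 159.]), 664.5, -249.2, 132.5, 34.5, 3.8)
holder
(array([418., 226.]), 473.4, -302.5, 122.9, 65.5, 16.7)
tray (array([204., 225.]), 481.8, 287.0, 204.0, 166.6, -83.6)
tray (array([302., 236.]), 458.3, 18.8, 201.2, 171.9, 89.4)
scene
(array([266., 351.]), 668.1, -251.8, 131.1, 30.4, 4.0)
(array([353., 307.]), 660.1, -7.7, 131.5, 31.7, -9.7)
(array([410., 280.]), 660.2, 160.4, 130.1, 32.1, 5.0)
(array([438., 271.]), 670.1, 243.6, 84.3, 24.7, -25.0)
(array([418., 231.]), 561.6, 249.6, 176.9, 74.2, 63.8)
(array([260., 255.]), 476.7, -146.9, 486.8, 271.9, 63.8)
[[ 43  41  43  36  38  35  86 112  31  35  40 147 138 137 138]
 [ 43  43  56 118  70  86  66 113  72  36  31 103 140 139 138]
 [ 42  42  38 106 109  96 115 110 109  30  35  47 146 139 139]
 [ 28  39  41  54 117  60 117 149 107  73  36  26 107 141 139]
 [108  36  42  35 106 111  81 149 130 109  28  31  51 145 139]
 [142  28  41  38  55 114 102 146 146 108  88  35  24 114 140]
 [144  52  39  39  34 105 109  76 150 137 109  29  35  53 147]
 [140 141  24  38  38  53 114  82 139 147 105  86  34  28 113]
 [139 143  41  41  38  36 105 113  74 152 139 110  27  33  46]
 [140 140 141  27  40  38  46 115 113 109 109 112  90  28  25]
 [139 138 144  30  37  40  33  95 111 115 111  82  48  25  27]
 [137 138 138 142  29  37  42  44  48  25  28  28  27  25  25]]
```

```bash
cat > hold.py <<'E'
from h import *
def holder(f,thr=75):
    g=f['frame'].sum(2)/3
    cs=np.array([[np.cos(.29),-np.sin(.29)],[np.sin(.29),np.cos(.29)]])
    def poly(l,w,z):
        c=np.array([[l,w],[l,-w],[-l,-w],[-l,w]])@cs.T+[.475,-.3035]
        return proj(f,np.c_[c,[z]*4]).astype(np.int32)
    big=np.zeros(g.shape,np.uint8); cv2.fillPoly(big,[poly(.085,.055,.0)],255)
    m=((g<thr)&(big>0)).astype(np.uint8)*255
    m=cv2.morphologyEx(m,cv2.MORPH_CLOSE,np.ones((15,15)))
    c=max(cv2.findContours(m,0,1)[0],key=cv2.contourArea)
    def rect(c,z):
        (x,y),(w,h),a=cv2.minAreaRect((ray(f,c.reshape(-1,2),z)[:,:2]*1000).astype(np.float32))
        if w<h:w,h,a=h,w,a+90
        return np.round([x,y,w,h,(a+90)%180-90],1)
    inn=np.zeros(g.shape,np.uint8); cv2.fillPoly(inn,[poly(.056,.024,.018)],255)
    b=((g>thr+10)&(inn>0)).astype(np.uint8)*255
    b=cv2.morphologyEx(b,cv2.MORPH_CLOSE,np.ones((3,3)))
    c2=max(cv2.findContours(b,0,1)[0],key=cv2.contourArea)
    return rect(c,.015),rect(c2,.018)
E
python3 - <<'E'
from hold import *
for n,t in(('top',75),('scene',62)):
    f=grab(n); print(n,*holder(f,t))
    if n=='top':
        p=ray(f,[[276,203],[330,202],[330,258],[276,257],[303,230]],.04);print(p.round(3))
    else: print(proj(f,[[.47,.02,.04]]))
E
```

```text
top [ 473.9 -301.8  126.3   66.3   17.5] [ 474.8 -304.5   89.4   29.7   18.1]
[[ 0.539  0.089  0.04 ]
 [ 0.541 -0.059  0.04 ]
 [ 0.388 -0.057  0.04 ]
 [ 0.392  0.09   0.04 ]
 [ 0.465  0.016  0.04 ]]
scene [ 478.5 -305.6  123.7   61.3   17.4] [ 477.7 -307.3   93.8   35.4   18.3]
[[328.55646822 236.50985941]]
```

Emit:
step_arm:
  rows:
    - {"dx": 1.76,"dy": 2.18,"dz": -1.0,"yaw": -0.01,"fingers": 0.5}
    - {"dx": 1.76,"dy": 2.18,"dz": -1.0,"yaw": -0.01,"fingers": 0.5}
    - {"dx": 1.76,"dy": 2.18,"dz": -1.0,"yaw": -0.01,"fingers": 0.5}
    - {"dx": 1.76,"dy": 2.18,"dz": -1.0,"yaw": -0.01,"fingers": 0.5}
    - {"dx": 1.76,"dy": 2.18,"dz": -1.0,"yaw": -0.01,"fingers": 0.5}
    - {"dx": 1.76,"dy": 2.18,"dz": -1.0,"yaw": -0.01,"fingers": 0.5}
    - {"dx": 1.76,"dy": 2.18,"dz": -1.0,"yaw": -0.01,"fingers": 0.5}
    - {"dx": 1.76,"dy": 2.18,"dz": -1.0,"yaw": -0.01,"fingers": 0.5}
    - {"dx": 1.76,"dy": 2.18,"dz": -1.0,"yaw": -0.01,"fingers": 0.5}
    - {"dx": 1.76,"dy": 2.18,"dz": -1.0,"yaw": -0.01,"fingers": 0.5}
    - {"dx": 1.76,"dy": 2.18,"dz": -1.0,"yaw": -0.01,"fingers": 0.5}
    - {"dx": 1.76,"dy": 2.18,"dz": -1.0,"yaw": -0.01,"fingers": 0.5}
    - {"dx": 0}
  squeeze: 50

```text
invalid input
```

```bash
cat >> h.py <<'E'
def pose():
    s=r.state(); R=cv2.Rodrigues(s['orientation'])[0]
    return s['time'],(s['position']*1000).round(1),round(float(np.degrees(np.arctan2(R[1,0],R[0,0]))),1),round(s['grip_width'],3),s['contact_force'].round(1)
E
python3 - <<'E'
from h import *
print(pose()); f=grab('wrist','w1.png')
E
```

```text
(0.4, array([ 261.5, -567.5,  231.1]), 24.7, 1.003, array([-0.2, -0.9,  0.5]))
```

View pics/w1.png

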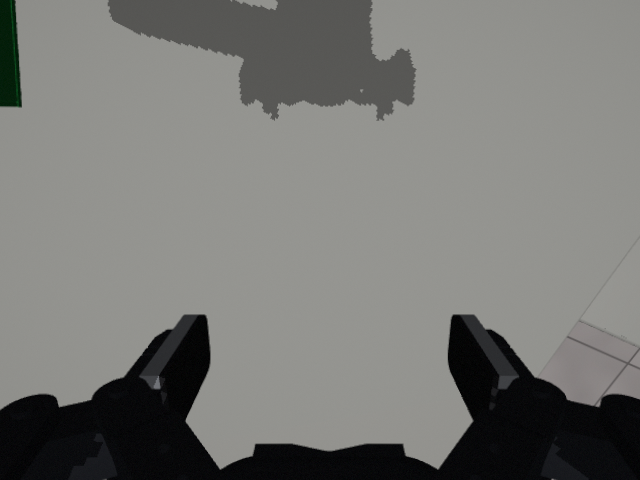

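The call was refused, perhaps because every row needs all its keys. This wrist picture shows only empty shelf and the open fingers (130–520, 320–480). I'll retry with full rows.

Emit:
step_arm:
  rows:
    - {"dx": 1.76,"dy": 2.18,"dz": -1.0,"yaw": -0.01,"fingers": 0.5}
    - {"dx": 1.76,"dy": 2.18,"dz": -1.0,"yaw": -0.01,"fingers": 0.5}
    - {"dx": 1.76,"dy": 2.18,"dz": -1.0,"yaw": -0.01,"fingers": 0.5}
    - {"dx": 1.76,"dy": 2.18,"dz": -1.0,"yaw": -0.01,"fingers": 0.5}
    - {"dx": 1.76,"dy": 2.18,"dz": -1.0,"yaw": -0.01,"fingers": 0.5}
    - {"dx": 1.76,"dy": 2.18,"dz": -1.0,"yaw": -0.01,"fingers": 0.5}
    - {"dx": 1.76,"dy": 2.18,"dz": -1.0,"yaw": -0.01,"fingers": 0.5}
    - {"dx": 1.76,"dy": 2.18,"dz": -1.0,"yaw": -0.01,"fingers": 0.5}
    - {"dx": 1.76,"dy": 2.18,"dz": -1.0,"yaw": -0.01,"fingers": 0.5}
    - {"dx": 1.76,"dy": 2.18,"dz": -1.0,"yaw": -0.01,"fingers": 0.5}
    - {"dx": 1.76,"dy": 2.18,"dz": -1.0,"yaw": -0.01,"fingers": 0.5}
    - {"dx": 1.76,"dy": 2.18,"dz": -1.0,"yaw": -0.01,"fingers": 0.5}
    - {"dx": 0,"dy": 0,"dz": 0,"yaw": 0,"fingers": 0.5}
  squeeze: 50

```text
time: 1.53
position: [0.4738, -0.3013, 0.109]
orientation: [-3.098, -0.493, 0.002]
contact_force: [0.2, 0.4, -0.8]
grip_width: 0.5
```

```bash
python3 - <<'E'
from hold import *
f=grab('wrist','w2.png');f=grab('wrist'); print(pose()); print(*holder(f,75))
E
```

```text
(1.6333, array([ 472.9, -305.1,  110.8]), 18.0, 0.5, array([ 0. , -0.3,  0.9]))
[ 468.9 -304.6  138.2  104.4   16.7] [ 475.6 -302.4   89.8   30.3   17.5]
```

View pics/w2.png

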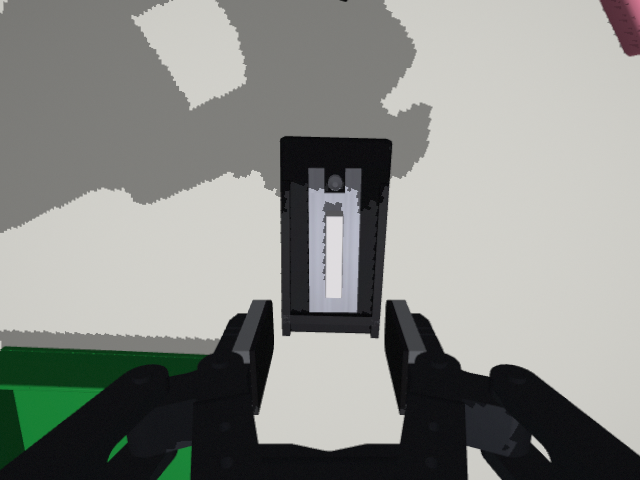

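The wrist view shows the holder at (335,235), the blade's spine top from (326,216) to (343,297), and the pin in the notch at (335,183). The fingers are centred at about u=330.

```bash
python3 - <<'E'
from h import *
f=grab('wrist')
q=ray(f,[[334.5,216],[334.5,297]],.032)*1000;print(q.round(1),q.mean(0),np.linalg.norm(q[0]-q[1]))
print(ray(f,[[335,181]],.026)*1000)
for u,v in([281,137],[391,140]),([284,332],[377,334]): print((ray(f,[u,v],.018)*1000).round(1))
p=pose();print(p)
a=np.radians(p[2]);t=p[1]/1000
for d in(0,.04,-.02):print(proj(f,[[t[0]+d*np.cos(a),t[1]+d*np.sin(a),.032]]))
E
```

```text
[[ 494.2 -300.7   32. ]
 [ 447.4 -316.1   32. ]] [ 470.82820898 -308.38327377   32.        ] 49.299965531102714
[[ 511.93990329 -295.23859867   26.        ]]
[[ 524.8 -259.5   18. ]
 [ 542.1 -318.3   18. ]]
[[ 407.6 -295.    18. ]
 [ 424.8 -352.7   18. ]]
(1.6833, array([ 472.9, -306.2,  111.5]), 17.9, 0.497, array([0.3, 0.4, 0.3]))
[[332.00286803 253.40540751]]
[[332.25651887 183.73996675]]
[[331.88729634 285.63318814]]
```

Emit:
step_arm:
  rows:
    - {"dx": -0.1,"dy": -0.15,"dz": -2,"yaw": 0,"fingers": 0.5}
    - {"dx": 0,"dy": 0,"dz": -2,"yaw": 0,"fingers": 0.5}
    - {"dx": 0,"dy": 0,"dz": -2,"yaw": 0,"fingers": 0.5}
    - {"dx": 0,"dy": 0,"dz": -1,"yaw": 0,"fingers": 0.5}
    - {"dx": 0,"dy": 0,"dz": -1,"yaw": 0,"fingers": 0.5}
    - {"dx": 0,"dy": 0,"dz": -0.5,"yaw": 0,"fingers": 0.4}
    - {"dx": 0,"dy": 0,"dz": -0.5,"yaw": 0,"fingers": 0.3}
    - {"dx": 0,"dy": 0,"dz": 0,"yaw": 0,"fingers": 0.3}
    - {"dx": 0,"dy": 0,"dz": 0,"yaw": 0,"fingers": 0}
    - {"dx": 0,"dy": 0,"dz": 0,"yaw": 0,"fingers": 0}
    - {"dx": 0,"dy": 0,"dz": 0,"yaw": 0,"fingers": 0}
    - {"dx": 0,"dy": 0,"dz": 0,"yaw": 0,"fingers": 0}
    - {"dx": 0,"dy": 0,"dz": 0,"yaw": 0,"fingers": 0}
  squeeze: 50

```text
time: 2.77
position: [0.4721, -0.3076, 0.0221]
orientation: [3.103, 0.488, 0.001]
contact_force: [-1.6, 2.8, 4.8]
grip_width: 0.099
```

Emit:
step_arm:
  rows:
    - {"dx": 0,"dy": 0,"dz": 0.7,"yaw": 0,"fingers": 0}
    - {"dx": 0,"dy": 0,"dz": 1,"yaw": 0,"fingers": 0}
    - {"dx": 0,"dy": 0,"dz": 2,"yaw": 0,"fingers": 0}
    - {"dx": 0,"dy": 0,"dz": 2,"yaw": 0,"fingers": 0}
    - {"dx": 0,"dy": 0,"dz": 2,"yaw": 0,"fingers": 0}
    - {"dx": 0,"dy": 0,"dz": 0,"yaw": 0,"fingers": 0}

```text
time: 3.27
position: [0.4751, -0.3104, 0.1039]
orientation: [3.095, 0.486, 0.011]
contact_force: [1.5, -0.7, -0.2]
grip_width: 0.098
```

```bash
python3 - <<'E'
from h import *
print(pose()); f=grab('wrist','w3.png')
E
```

```text
(3.2667, array([ 475.1, -310.4,  103.9]), 17.9, 0.098, array([ 1.5, -0.7, -0.2]))
```

View pics/w3.png

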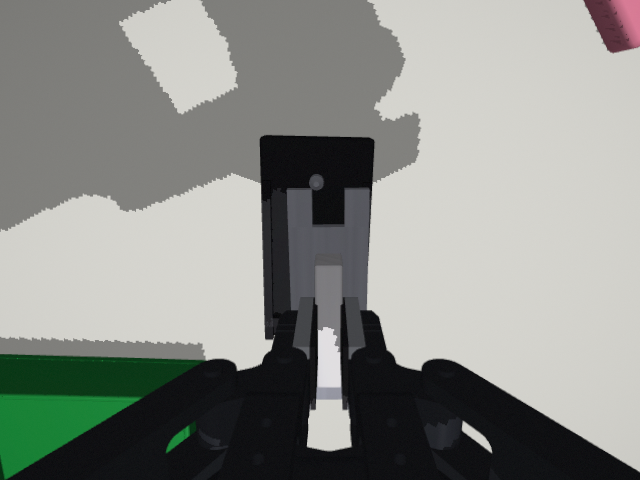

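Emit:
step_arm:
  rows:
    - {"dx": -0.09,"dy": 2.86,"dz": 0,"yaw": -0.031,"fingers": 0}
    - {"dx": -0.09,"dy": 2.86,"dz": 0,"yaw": -0.031,"fingers": 0}
    - {"dx": -0.09,"dy": 2.86,"dz": 0,"yaw": -0.031,"fingers": 0}
    - {"dx": -0.09,"dy": 2.86,"dz": 0,"yaw": -0.031,"fingers": 0}
    - {"dx": -0.09,"dy": 2.86,"dz": 0,"yaw": -0.031,"fingers": 0}
    - {"dx": -0.09,"dy": 2.86,"dz": 0,"yaw": -0.031,"fingers": 0}
    - {"dx": -0.09,"dy": 2.86,"dz": 0,"yaw": -0.031,"fingers": 0}
    - {"dx": -0.09,"dy": 2.86,"dz": 0,"yaw": -0.031,"fingers": 0}
    - {"dx": -0.09,"dy": 2.86,"dz": 0,"yaw": -0.031,"fingers": 0}
    - {"dx": -0.09,"dy": 2.86,"dz": 0,"yaw": -0.031,"fingers": 0}
    - {"dx": 0,"dy": 0,"dz": 0,"yaw": 0,"fingers": 0}
    - {"dx": 0,"dy": 0,"dz": -2,"yaw": 0,"fingers": 0}
    - {"dx": 0,"dy": 0,"dz": -2,"yaw": 0,"fingers": 0}

```text
time: 4.4
position: [0.464, -0.0215, 0.0585]
orientation: [3.14, 0.006, 0.005]
contact_force: [-0.7, 0.0, -0.7]
grip_width: 0.101
```

```bash
python3 - <<'E'
from h import *
f=grab('wrist');print(pose()); grab('top','t2.png'); 
g=f['frame']; 
E
```

```text
(4.45, array([459.6, -21. ,  53.8]), 0.2, 0.098, array([-2.1, -0.5, -2.4]))
```

Emit:
step_arm:
  rows:
    - {"dx": 0,"dy": 0,"dz": -2,"yaw": 0,"fingers": 0}
    - {"dx": 0,"dy": 0,"dz": -1.2,"yaw": 0,"fingers": 0}
    - {"dx": 0,"dy": 0,"dz": -0.6,"yaw": 0,"fingers": 0}
    - {"dx": 0,"dy": 0,"dz": 0,"yaw": 0,"fingers": 0}
    - {"dx": 0,"dy": 0,"dz": 0,"yaw": 0,"fingers": 0.3}
    - {"dx": 0,"dy": 0,"dz": 0,"yaw": 0,"fingers": 0.3}
    - {"dx": 0,"dy": 0,"dz": 0,"yaw": 0,"fingers": 0.3}
    - {"dx": 0,"dy": 0,"dz": 2,"yaw": 0,"fingers": 0.3}
    - {"dx": 0,"dy": 0,"dz": 4,"yaw": 0,"fingers": 0.3}
    - {"dx": 0,"dy": 0,"dz": 4,"yaw": 0,"fingers": 0.5}
    - {"dx": 2.84,"dy": -2.09,"dz": 0,"yaw": 0,"fingers": 0.5}
    - {"dx": 2.84,"dy": -2.09,"dz": 0,"yaw": 0,"fingers": 0.5}
    - {"dx": 2.84,"dy": -2.09,"dz": 0,"yaw": 0,"fingers": 0.5}
    - {"dx": 2.84,"dy": -2.09,"dz": 0,"yaw": 0,"fingers": 0.5}
    - {"dx": 2.84,"dy": -2.09,"dz": 0,"yaw": 0,"fingers": 0.5}
    - {"dx": 2.84,"dy": -2.09,"dz": 0,"yaw": 0,"fingers": 0.5}
    - {"dx": 2.84,"dy": -2.09,"dz": 0,"yaw": 0,"fingers": 0.5}
    - {"dx": 0,"dy": 0,"dz": 0,"yaw": 0,"fingers": 0.5}
    - {"dx": 0,"dy": 0,"dz": 0,"yaw": 0,"fingers": 0.5}

```text
time: 6.08
position: [0.6629, -0.1692, 0.1206]
orientation: [3.141, 0.001, 0.002]
contact_force: [-0.6, 0.6, -0.0]
grip_width: 0.499
```

```bash
python3 - <<'E'
from h import *
f=grab('wrist');w=f['frame'];print(pose()); t=grab('top')['frame']
c=np.hstack([cv2.resize(w,(400,300)),cv2.resize(t[130:265,200:380],(400,300))])
cv2.imwrite('pics/c4.png',c[:,:,::-1]); 
g=w.astype(int).sum(2)//3; print(g[256,230:440:5])
E
```

```text
(6.1333, array([ 661.7, -168.1,  120.4]), 0.1, 0.498, array([ 0.3,  0.7, -0.9]))
[126 127 127 206 209 209 210 209 209 209 209 209 209 170 175 170 174 171
 223 223 223 176 174 183 186 180 207 210 209 209 208 209 209 210 210 209
 209 209 209   8  26  41]
```

View pics/c4.png

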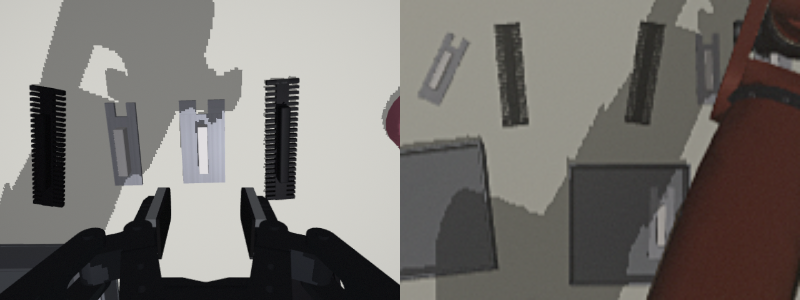

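The left half shows the fresh wide blade under the gripper at wrist (323,245), with the notch away. The right half shows the worn blade in the square tray at (665,215). I'll measure the spine in the wrist view.

```bash
cat > sp.py <<'E'
from h import *
def spine(f,thr,zt=.018,near=None,box=None,lo=False):
    g=f['frame'].sum(2)/3; m=((g<thr) if lo else (g>thr)).astype(np.uint8)
    x0,y0,x1,y1=box; k=np.zeros_like(m); k[y0:y1,x0:x1]=m[y0:y1,x0:x1]
    c=max(cv2.findContours(k,0,1)[0],key=cv2.contourArea)
    p=ray(f,c.reshape(-1,2),zt)[:,:2]*1000
    (x,y),(w,h),a=cv2.minAreaRect(p.astype(np.float32))
    if w<h:w,h,a=h,w,a+90
    return np.round([x,y,w,h,(a+90)%180-90],1)
E
python3 - <<'E'
from sp import *
f=grab('wrist');print(pose());print(spine(f,213,.018,box=(300,195,345,290)))
E
```

```text
(6.2333, array([ 660.7, -167. ,  120.4]), 0.1, 0.501, array([ 0.1, -0.8, -1. ]))
[ 662.  -165.7   48.     8.4    1.6]
```

Emit:
step_arm:
  rows:
    - {"dx": 0,"dy": 0.1,"dz": -3,"yaw": 0,"fingers": 0.5}
    - {"dx": 0,"dy": 0,"dz": -3,"yaw": 0,"fingers": 0.5}
    - {"dx": 0,"dy": 0,"dz": -2,"yaw": 0,"fingers": 0.5}
    - {"dx": 0,"dy": 0,"dz": -1.5,"yaw": 0,"fingers": 0.5}
    - {"dx": 0,"dy": 0,"dz": -1,"yaw": 0,"fingers": 0.4}
    - {"dx": 0,"dy": 0,"dz": -0.5,"yaw": 0,"fingers": 0.3}
    - {"dx": 0,"dy": 0,"dz": -0.2,"yaw": 0,"fingers": 0.3}
    - {"dx": 0,"dy": 0,"dz": 0,"yaw": 0,"fingers": 0.2}
    - {"dx": 0,"dy": 0,"dz": 0,"yaw": 0,"fingers": 0.1}
    - {"dx": 0,"dy": 0,"dz": 0,"yaw": 0,"fingers": 0}
    - {"dx": 0,"dy": 0,"dz": 0,"yaw": 0,"fingers": 0}
    - {"dx": 0,"dy": 0,"dz": 0,"yaw": 0,"fingers": 0}
    - {"dx": 0,"dy": 0,"dz": 0,"yaw": 0,"fingers": 0}
  squeeze: 60

```text
time: 7.32
position: [0.6628, -0.1673, 0.0099]
orientation: [3.141, 0.003, 0.004]
contact_force: [0.7, 0.0, 3.8]
grip_width: 0.091
```

Emit:
step_arm:
  rows:
    - {"dx": 0,"dy": 0,"dz": 1,"yaw": 0,"fingers": 0}
    - {"dx": 0,"dy": 0,"dz": 2,"yaw": 0,"fingers": 0}
    - {"dx": 0,"dy": 0,"dz": 3,"yaw": 0,"fingers": 0}
    - {"dx": 0,"dy": 0,"dz": 3,"yaw": 0,"fingers": 0}
    - {"dx": -1.9,"dy": -1.4,"dz": 0,"yaw": 0.031,"fingers": 0}
    - {"dx": -1.9,"dy": -1.4,"dz": 0,"yaw": 0.031,"fingers": 0}
    - {"dx": -1.9,"dy": -1.4,"dz": 0,"yaw": 0.031,"fingers": 0}
    - {"dx": -1.9,"dy": -1.4,"dz": 0,"yaw": 0.031,"fingers": 0}
    - {"dx": -1.9,"dy": -1.4,"dz": 0,"yaw": 0.031,"fingers": 0}
    - {"dx": -1.9,"dy": -1.4,"dz": 0,"yaw": 0.031,"fingers": 0}
    - {"dx": -1.9,"dy": -1.4,"dz": 0,"yaw": 0.031,"fingers": 0}
    - {"dx": -1.9,"dy": -1.4,"dz": 0,"yaw": 0.031,"fingers": 0}
    - {"dx": -1.9,"dy": -1.4,"dz": 0,"yaw": 0.031,"fingers": 0}
    - {"dx": -1.9,"dy": -1.4,"dz": 0,"yaw": 0.031,"fingers": 0}
    - {"dx": 0,"dy": 0,"dz": 0,"yaw": 0,"fingers": 0}
    - {"dx": 0,"dy": 0,"dz": -2,"yaw": 0,"fingers": 0}
    - {"dx": 0,"dy": 0,"dz": 0,"yaw": 0,"fingers": 0}
    - {"dx": 0,"dy": 0,"dz": 0,"yaw": 0,"fingers": 0}

```text
time: 8.82
position: [0.4705, -0.3056, 0.0772]
orientation: [-3.101, -0.487, 0.004]
contact_force: [0.8, -0.1, -0.9]
grip_width: 0.095
```

```bash
python3 - <<'E'
from h import *
f=grab('wrist');w=f['frame'];print(pose())
cv2.imwrite('pics/w5.png',cv2.resize(w[100:420,200:460],None,fx=1.8,fy=1.8)[:,:,::-1])
np.save('w5.npy',w)
E
```

```text
(8.8667, array([ 471.4, -306. ,   78. ]), 17.9, 0.092, array([-0.1, -0.4, -0.2]))
```

View pics/w5.png

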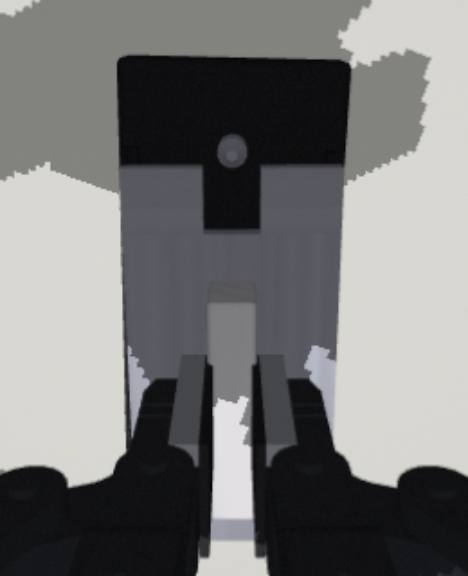

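In this crop the fresh blade is held straight, its notch between (204,165) and (260,230). The pin tip is at (232,150), still beyond the notch because of parallax. Rays will give both at their own heights.

```bash
python3 - <<'E'
from h import *
f=grab('wrist');print(pose())
c=lambda L:(np.array(L,float)/1.8+[200,100])
t=pose()[1];a=np.radians(17.9);R=np.array([[np.cos(a),np.sin(a)],[-np.sin(a),np.cos(a)]])
def loc(L,z): q=ray(f,c(L),z)[:,:2]*1000; return ((q-[471.4,-306.0])@R.T).round(1)
print('plate corners,notch',loc([[120,165],[344,165],[204,165],[260,165]],.072))
print('notch bottom',loc([[204,229],[260,229]],.072))
print('pin',loc([[232,150]],.026), 'base-ish pin disk',loc([[217,150],[247,150]],.022))
print('holder end',loc([[118,58],[350,64]],.014))
print('spine top end',loc([[208,302],[255,302]],.086), 'spine back',loc([[215,520],[250,520]],.086))
E
```

```text
(8.9167, array([ 471.9, -306.5,   78.6]), 17.9, 0.09, array([ 0.7,  0.9, -1. ]))
plate corners,notch [[ 48.9  23.4]
 [ 48.9 -22.2]
 [ 48.9   6.3]
 [ 48.9  -5.1]]
notch bottom [[35.4  6.5]
 [35.4 -5.2]]
pin [[44.3  0.7]] base-ish pin disk [[43.6  4.7]
 [43.6 -3.4]]
holder end [[ 67.2  31.5]
 [ 65.6 -31.3]]
spine top end [[24.5  5.3]
 [24.5 -3.9]] spine back [[-25.6   4.3]
 [-25.6  -3.2]]
```

Emit:
step_arm:
  rows:
    - {"dx": 0.25,"dy": 0.13,"dz": 0,"yaw": -0.015,"fingers": 0}
    - {"dx": 0,"dy": 0,"dz": -1.2,"yaw": 0,"fingers": 0}
    - {"dx": 0,"dy": 0,"dz": -1.2,"yaw": 0,"fingers": 0}
    - {"dx": 0,"dy": 0,"dz": -1,"yaw": 0,"fingers": 0}
    - {"dx": 0,"dy": 0,"dz": 0,"yaw": 0,"fingers": 0}
    - {"dx": 0,"dy": 0,"dz": -0.3,"yaw": 0,"fingers": 0}
    - {"dx": 0,"dy": 0,"dz": -0.3,"yaw": 0,"fingers": 0}
    - {"dx": 0,"dy": 0,"dz": 0,"yaw": 0,"fingers": 0}
    - {"dx": 0,"dy": 0,"dz": -0.3,"yaw": 0,"fingers": 0}
    - {"dx": 0,"dy": 0,"dz": 0,"yaw": 0,"fingers": 0}

```text
time: 9.75
position: [0.4741, -0.3056, 0.0352]
orientation: [3.107, 0.464, 0.0]
contact_force: [0.2, 0.4, -0.9]
grip_width: 0.094
```

```bash
python3 - <<'E'
from h import *
f=grab('wrist');w=f['frame'];print(pose())
cv2.imwrite('pics/w6.png',cv2.resize(w[100:420,200:460],None,fx=1.8,fy=1.8)[:,:,::-1])
E
```

```text
(9.8, array([ 474.1, -305.6,   35.3]), 17.0, 0.092, array([-0.9, -0.5, -1.7]))
```

View pics/w6.png

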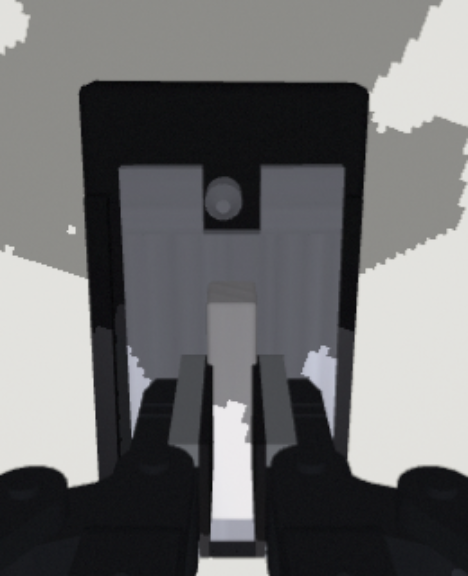

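The pin tip is in the notch at (223,198), with the notch centre at 232 and its bottom at 229, so the blade must go about 1.8 mm to the left (+y). I'll correct that and lower slowly.

Emit:
step_arm:
  rows:
    - {"dx": -0.05,"dy": 0.17,"dz": 0,"yaw": 0,"fingers": 0}
    - {"dx": 0,"dy": 0,"dz": 0,"yaw": 0,"fingers": 0}
    - {"dx": 0,"dy": 0,"dz": -0.3,"yaw": 0,"fingers": 0}
    - {"dx": 0,"dy": 0,"dz": -0.3,"yaw": 0,"fingers": 0}
    - {"dx": 0,"dy": 0,"dz": -0.2,"yaw": 0,"fingers": 0}
    - {"dx": 0,"dy": 0,"dz": -0.2,"yaw": 0,"fingers": 0}
    - {"dx": 0,"dy": 0,"dz": 0,"yaw": 0,"fingers": 0}

```text
time: 10.38
position: [0.4731, -0.3035, 0.0246]
orientation: [-3.106, -0.464, 0.001]
contact_force: [-0.1, 0.4, -0.8]
grip_width: 0.088
```

```bash
python3 - <<'E'
from h import *
f=grab('wrist');w=f['frame'];print(pose())
cv2.imwrite('pics/w7.png',cv2.resize(w[100:420,200:460],None,fx=1.8,fy=1.8)[:,:,::-1])
E
```

```text
(10.4333, array([ 473.3, -303.6,   24.8]), 17.0, 0.091, array([-0.9,  0.4, -0.2]))
```

View pics/w7.png

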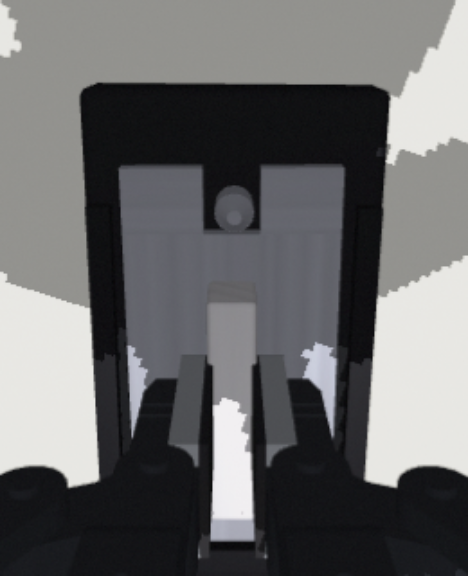

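The pin is centred in the notch at (234,208) and there is no contact force. I'll set it down, release and rise.

Emit:
step_arm:
  rows:
    - {"dx": 0,"dy": 0,"dz": -0.1,"yaw": 0,"fingers": 0}
    - {"dx": 0,"dy": 0,"dz": 0,"yaw": 0,"fingers": 0.1}
    - {"dx": 0,"dy": 0,"dz": 0,"yaw": 0,"fingers": 0.2}
    - {"dx": 0,"dy": 0,"dz": 0,"yaw": 0,"fingers": 0.3}
    - {"dx": 0,"dy": 0,"dz": 0,"yaw": 0,"fingers": 0.3}
    - {"dx": 0,"dy": 0,"dz": 1,"yaw": 0,"fingers": 0.3}
    - {"dx": 0,"dy": 0,"dz": 2,"yaw": 0,"fingers": 0.3}
    - {"dx": 0,"dy": 0,"dz": 3,"yaw": 0,"fingers": 0.5}
    - {"dx": 0,"dy": 0,"dz": 3,"yaw": 0,"fingers": 0.5}
    - {"dx": 0,"dy": 0,"dz": 0,"yaw": 0,"fingers": 0.5}

```text
time: 11.27
position: [0.4779, -0.3073, 0.1223]
orientation: [3.097, 0.463, 0.014]
contact_force: [1.9, -1.1, 0.7]
grip_width: 0.503
```

```bash
python3 - <<'E'
from h import *
f=grab('wrist');f=grab('wrist');w=f['frame'];print(pose())
cv2.imwrite('pics/w8.png',cv2.resize(w[100:420,200:460],None,fx=1.8,fy=1.8)[:,:,::-1])
E
```

```text
(11.3667, array([ 475.1, -305.1,  117.3]), 17.0, 0.498, array([-0.6, -0.1, -1.2]))
```

View pics/w8.png

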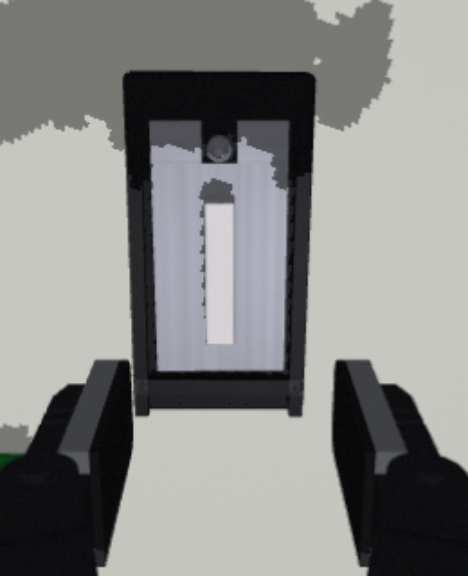

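The fresh blade lies flat between the rails with the pin in its notch at (220,148). The shelf row is next, rechecked before each grasp.

```bash
cat > row.py <<'E'
import meas; from meas import *
def row(n='top'):
    f=grab(n); 
    meas.THR=124 if n=='top' else 110
    print(n)
    for o in blobs(f,(195,120,425,196) if n=='top' else (230,225,470,385)):print(*o)
    return f
E
python3 -c "
from row import *
row();row('scene')"
```

```text
top
[338. 161.] 660.3 -83.7 90.7 28.1 -0.7
[219. 161.] 664.6 250.5 91.7 31.7 -26.5
[250. 163.] 655.9 164.3 133.0 34.1 4.7
[310. 162.] 656.3 -4.1 131.7 33.7 -9.9
[389. 175.] 646.7 -216.4 216.3 167.4 89.5
scene
[353. 307.] 660.0 -7.9 130.2 30.9 -9.9
[410. 280.] 660.1 160.3 129.9 31.5 4.5
[417. 231.] 560.4 247.2 171.5 74.2 63.8
[288. 289.] 531.3 -114.7 452.5 230.6 -60.7
[241. 232.] 352.6 -171.5 83.9 70.9 63.8
```

Emit:
step_arm:
  rows:
    - {"dx": 1.84,"dy": 2.19,"dz": 0,"yaw": -0.03,"fingers": 0.5}
    - {"dx": 1.84,"dy": 2.19,"dz": 0,"yaw": -0.03,"fingers": 0.5}
    - {"dx": 1.84,"dy": 2.19,"dz": 0,"yaw": -0.03,"fingers": 0.5}
    - {"dx": 1.84,"dy": 2.19,"dz": 0,"yaw": -0.03,"fingers": 0.5}
    - {"dx": 1.84,"dy": 2.19,"dz": 0,"yaw": -0.03,"fingers": 0.5}
    - {"dx": 1.84,"dy": 2.19,"dz": 0,"yaw": -0.03,"fingers": 0.5}
    - {"dx": 1.84,"dy": 2.19,"dz": 0,"yaw": -0.03,"fingers": 0.5}
    - {"dx": 1.84,"dy": 2.19,"dz": 0,"yaw": -0.03,"fingers": 0.5}
    - {"dx": 1.84,"dy": 2.19,"dz": 0,"yaw": -0.03,"fingers": 0.5}
    - {"dx": 1.84,"dy": 2.19,"dz": 0,"yaw": -0.03,"fingers": 0.5}
    - {"dx": 0,"dy": 0,"dz": 0,"yaw": 0,"fingers": 0.5}
    - {"dx": 0,"dy": 0,"dz": -3,"yaw": 0,"fingers": 0.5}
    - {"dx": 0,"dy": 0,"dz": -3,"yaw": 0,"fingers": 0.5}
    - {"dx": 0,"dy": 0,"dz": -2,"yaw": 0,"fingers": 0.5}

```text
time: 12.63
position: [0.6546, -0.0842, 0.0299]
orientation: [-3.14, 0.004, 0.01]
contact_force: [-0.9, 0.1, -0.5]
grip_width: 0.497
```

```bash
python3 - <<'E'
from sp import *
f=grab('wrist');print(pose());print(spine(f,213,.018,box=(270,150,380,380)))
E
```

```text
(12.6833, array([651. , -83.6,  25.2]), -0.2, 0.496, array([-1.8,  0.3, -2.2]))
[641.3 -81.3  48.1  45.5  90. ]
```

Emit:
step_arm:
  rows:
    - {"dx": 0,"dy": 0,"dz": -1.5,"yaw": 0,"fingers": 0.5}
    - {"dx": 0,"dy": 0,"dz": -1,"yaw": 0,"fingers": 0.4}
    - {"dx": 0,"dy": 0,"dz": 0,"yaw": 0,"fingers": 0.3}
    - {"dx": 0,"dy": 0,"dz": 0,"yaw": 0,"fingers": 0.1}
    - {"dx": 0,"dy": 0,"dz": 0,"yaw": 0,"fingers": 0}
    - {"dx": 0,"dy": 0,"dz": 0,"yaw": 0,"fingers": 0}
    - {"dx": 0,"dy": 0,"dz": 0,"yaw": 0,"fingers": 0}
    - {"dx": 0,"dy": 0,"dz": 0,"yaw": 0,"fingers": 0}
    - {"dx": 0,"dy": 0,"dz": 1,"yaw": 0,"fingers": 0}
    - {"dx": 0,"dy": 0,"dz": 2,"yaw": 0,"fingers": 0}
    - {"dx": 0,"dy": 0,"dz": 3,"yaw": 0,"fingers": 0}
    - {"dx": 0,"dy": 0,"dz": 3,"yaw": 0,"fingers": 0}

```text
time: 13.68
position: [0.6565, -0.0846, 0.0998]
orientation: [-3.141, 0.005, 0.004]
contact_force: [0.9, -0.2, -0.5]
grip_width: 0.091
```

Emit:
step_arm:
  rows:
    - {"dx": -2.44,"dy": 1.24,"dz": 0,"yaw": 0,"fingers": 0}
    - {"dx": -2.44,"dy": 1.24,"dz": 0,"yaw": 0,"fingers": 0}
    - {"dx": -2.44,"dy": 1.24,"dz": 0,"yaw": 0,"fingers": 0}
    - {"dx": -2.44,"dy": 1.24,"dz": 0,"yaw": 0,"fingers": 0}
    - {"dx": -2.44,"dy": 1.24,"dz": 0,"yaw": 0,"fingers": 0}
    - {"dx": -2.44,"dy": 1.24,"dz": 0,"yaw": 0,"fingers": 0}
    - {"dx": -2.44,"dy": 1.24,"dz": 0,"yaw": 0,"fingers": 0}
    - {"dx": -2.44,"dy": 1.24,"dz": 0,"yaw": 0,"fingers": 0}
    - {"dx": 0,"dy": 0,"dz": 0,"yaw": 0,"fingers": 0}
    - {"dx": 0,"dy": 0,"dz": 0,"yaw": 0,"fingers": 0}

```text
time: 14.52
position: [0.4613, 0.0149, 0.0998]
orientation: [3.141, -0.003, 0.001]
contact_force: [1.3, -0.4, 0.3]
grip_width: 0.09
```

```bash
python3 - <<'E'
from h import *
f=grab('wrist','w9.png');print(pose());print(f['frame'].sum(2)[330:420:10,326]//3)
E
```

```text
(14.5667, array([463. ,  14.4, 100.3]), -0.1, 0.095, array([-0.1,  0.4, -1.2]))
[152 152 151 245 244 243 181 237 237]
```

View pics/w9.png

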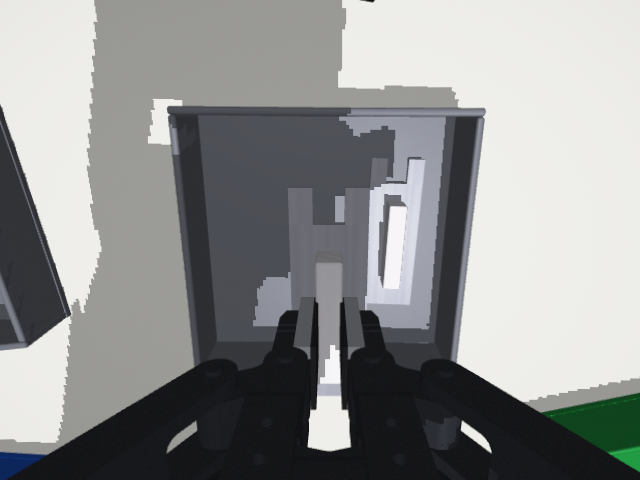

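The first worn blade lies flat in the tray at (396,240), and the held one is over the middle with room on the left. I'll lower it 4 mm to the left and release.

Emit:
step_arm:
  rows:
    - {"dx": 0,"dy": 0.4,"dz": -2,"yaw": 0,"fingers": 0}
    - {"dx": 0,"dy": 0,"dz": -2,"yaw": 0,"fingers": 0}
    - {"dx": 0,"dy": 0,"dz": -2,"yaw": 0,"fingers": 0}
    - {"dx": 0,"dy": 0,"dz": -1.2,"yaw": 0,"fingers": 0}
    - {"dx": 0,"dy": 0,"dz": -0.7,"yaw": 0,"fingers": 0}
    - {"dx": 0,"dy": 0,"dz": 0,"yaw": 0,"fingers": 0}
    - {"dx": 0,"dy": 0,"dz": 0,"yaw": 0,"fingers": 0.2}
    - {"dx": 0,"dy": 0,"dz": 0,"yaw": 0,"fingers": 0.2}
    - {"dx": 0,"dy": 0,"dz": 0,"yaw": 0,"fingers": 0.25}
    - {"dx": 0,"dy": 0,"dz": 2,"yaw": 0,"fingers": 0.25}
    - {"dx": 0,"dy": 0,"dz": 4,"yaw": 0,"fingers": 0.25}
    - {"dx": 0,"dy": 0,"dz": 3,"yaw": 0,"fingers": 0.5}
    - {"dx": 0,"dy": 0,"dz": 0,"yaw": 0,"fingers": 0.5}

```text
time: 15.65
position: [0.4688, 0.0178, 0.1182]
orientation: [3.14, -0.005, 0.024]
contact_force: [2.0, -0.6, 0.3]
grip_width: 0.496
```

```bash
python3 -c "
from row import *
print(pose());row();row('scene')"
```

```text
(15.65, array([468.8,  17.8, 118.2]), -0.2, 0.496, array([ 2. , -0.6,  0.3]))
top
[217. 194.] 574.8 258.7 117.7 14.1 89.4
[219. 161.] 664.3 249.9 93.7 32.5 -25.2
[280. 169.] 643.8 76.8 216.5 158.1 -89.6
[397. 159.] 664.5 -249.3 132.5 34.8 4.0
scene
[266. 351.] 668.4 -251.7 130.4 30.6 4.1
[233. 303.] 517.0 -270.0 57.6 22.7 -22.4
[440. 269.] 669.7 245.6 81.9 25.2 -25.0
[418. 231.] 561.6 249.6 176.9 74.2 63.8
[357. 270.] 550.0 53.1 367.6 227.3 4.8
[242. 232.] 353.2 -170.3 86.6 70.9 63.8
```

Emit:
step_arm:
  rows:
    - {"dx": 1.82,"dy": 2.1,"dz": 0,"yaw": -0.0405,"fingers": 0.5}
    - {"dx": 1.82,"dy": 2.1,"dz": 0,"yaw": -0.0405,"fingers": 0.5}
    - {"dx": 1.82,"dy": 2.1,"dz": 0,"yaw": -0.0405,"fingers": 0.5}
    - {"dx": 1.82,"dy": 2.1,"dz": 0,"yaw": -0.0405,"fingers": 0.5}
    - {"dx": 1.82,"dy": 2.1,"dz": 0,"yaw": -0.0405,"fingers": 0.5}
    - {"dx": 1.82,"dy": 2.1,"dz": 0,"yaw": -0.0405,"fingers": 0.5}
    - {"dx": 1.82,"dy": 2.1,"dz": 0,"yaw": -0.0405,"fingers": 0.5}
    - {"dx": 1.82,"dy": 2.1,"dz": 0,"yaw": -0.0405,"fingers": 0.5}
    - {"dx": 1.82,"dy": 2.1,"dz": 0,"yaw": -0.0405,"fingers": 0.5}
    - {"dx": 1.82,"dy": 2.1,"dz": 0,"yaw": -0.0405,"fingers": 0.5}
    - {"dx": 1.82,"dy": 2.1,"dz": 0,"yaw": -0.0405,"fingers": 0.5}
    - {"dx": 0,"dy": 0,"dz": 0,"yaw": 0,"fingers": 0.5}
    - {"dx": 0,"dy": 0,"dz": -3,"yaw": 0,"fingers": 0.5}
    - {"dx": 0,"dy": 0,"dz": -3,"yaw": 0,"fingers": 0.5}
    - {"dx": 0,"dy": 0,"dz": -2,"yaw": 0,"fingers": 0.5}
    - {"dx": 0,"dy": 0,"dz": -1.1,"yaw": 0,"fingers": 0.5}
    - {"dx": 0,"dy": 0,"dz": -1,"yaw": 0,"fingers": 0.4}
    - {"dx": 0,"dy": 0,"dz": 0,"yaw": 0,"fingers": 0.3}
    - {"dx": 0,"dy": 0,"dz": 0,"yaw": 0,"fingers": 0.1}
    - {"dx": 0,"dy": 0,"dz": 0,"yaw": 0,"fingers": 0}

```text
time: 17.42
position: [0.664, 0.2496, 0.011]
orientation: [-3.061, 0.699, -0.004]
contact_force: [0.6, -0.5, -0.7]
grip_width: 0.094
```

Emit:
step_arm:
  rows:
    - {"dx": 0,"dy": 0,"dz": 0,"yaw": 0,"fingers": 0}
    - {"dx": 0,"dy": 0,"dz": 0,"yaw": 0,"fingers": 0}
    - {"dx": 0,"dy": 0,"dz": 0,"yaw": 0,"fingers": 0}
    - {"dx": 0,"dy": 0,"dz": 1,"yaw": 0,"fingers": 0}
    - {"dx": 0,"dy": 0,"dz": 2,"yaw": 0,"fingers": 0}
    - {"dx": 0,"dy": 0,"dz": 3,"yaw": 0,"fingers": 0}
    - {"dx": 0,"dy": 0,"dz": 3,"yaw": 0,"fingers": 0}

```text
time: 18.0
position: [0.6615, 0.2491, 0.0997]
orientation: [3.062, -0.699, -0.004]
contact_force: [0.3, 0.7, -0.3]
grip_width: 0.092
```

Emit:
step_arm:
  rows:
    - {"dx": -1.82,"dy": -1.75,"dz": 0,"yaw": 0.0405,"fingers": 0}
    - {"dx": -1.82,"dy": -1.75,"dz": 0,"yaw": 0.0405,"fingers": 0}
    - {"dx": -1.82,"dy": -1.75,"dz": 0,"yaw": 0.0405,"fingers": 0}
    - {"dx": -1.82,"dy": -1.75,"dz": 0,"yaw": 0.0405,"fingers": 0}
    - {"dx": -1.82,"dy": -1.75,"dz": 0,"yaw": 0.0405,"fingers": 0}
    - {"dx": -1.82,"dy": -1.75,"dz": 0,"yaw": 0.0405,"fingers": 0}
    - {"dx": -1.82,"dy": -1.75,"dz": 0,"yaw": 0.0405,"fingers": 0}
    - {"dx": -1.82,"dy": -1.75,"dz": 0,"yaw": 0.0405,"fingers": 0}
    - {"dx": -1.82,"dy": -1.75,"dz": 0,"yaw": 0.0405,"fingers": 0}
    - {"dx": -1.82,"dy": -1.75,"dz": 0,"yaw": 0.0405,"fingers": 0}
    - {"dx": -1.82,"dy": -1.75,"dz": 0,"yaw": 0.0405,"fingers": 0}
    - {"dx": 0,"dy": 0,"dz": 0,"yaw": 0,"fingers": 0}
    - {"dx": 0,"dy": 0,"dz": -1,"yaw": 0,"fingers": 0}
    - {"dx": 0,"dy": 0,"dz": 0,"yaw": 0,"fingers": 0}

```text
time: 19.17
position: [0.4623, 0.057, 0.0887]
orientation: [-3.141, 0.006, -0.0]
contact_force: [0.0, 0.9, -0.6]
grip_width: 0.094
```

```bash
python3 - <<'E'
from h import *
f=grab('wrist','w10.png');print(pose())
E
```

```text
(19.2167, array([462.5,  57.2,  88.9]), -0.2, 0.09, array([ 0.4, -0.1, -0. ]))
```

View pics/w10.png

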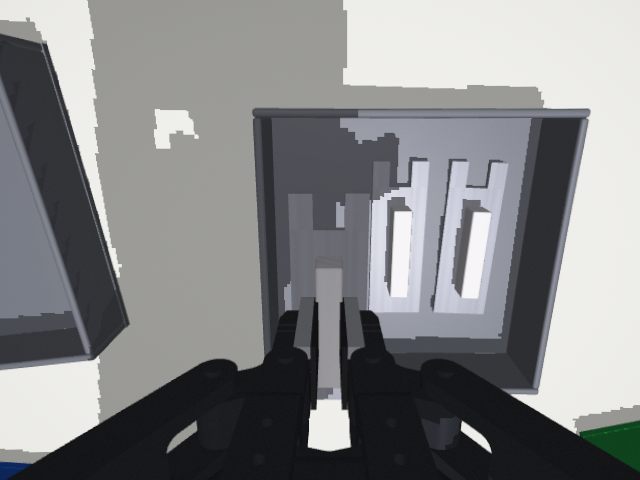

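Both worn blades lie flat in the tray at (400,250) and (475,250). The third is over the free strip on the left, so I'll lower and release it.

Emit:
step_arm:
  rows:
    - {"dx": 0,"dy": 0,"dz": -2,"yaw": 0,"fingers": 0}
    - {"dx": 0,"dy": 0,"dz": -2,"yaw": 0,"fingers": 0}
    - {"dx": 0,"dy": 0,"dz": -1.8,"yaw": 0,"fingers": 0}
    - {"dx": 0,"dy": 0,"dz": -1.1,"yaw": 0,"fingers": 0}
    - {"dx": 0,"dy": 0,"dz": 0,"yaw": 0,"fingers": 0}
    - {"dx": 0,"dy": 0,"dz": 0,"yaw": 0,"fingers": 0.2}
    - {"dx": 0,"dy": 0,"dz": 0,"yaw": 0,"fingers": 0.2}
    - {"dx": 0,"dy": 0,"dz": 0,"yaw": 0,"fingers": 0.22}
    - {"dx": 0,"dy": 0,"dz": 2,"yaw": 0,"fingers": 0.22}
    - {"dx": 0,"dy": 0,"dz": 4,"yaw": 0,"fingers": 0.22}
    - {"dx": 0,"dy": 0,"dz": 3,"yaw": 0,"fingers": 0.5}
    - {"dx": 0,"dy": 0,"dz": 0,"yaw": 0,"fingers": 0.5}

```text
time: 20.22
position: [0.469, 0.0568, 0.1184]
orientation: [3.141, -0.005, 0.025]
contact_force: [1.4, 0.1, 1.4]
grip_width: 0.489
```

```bash
python3 -c "
from row import *
print(pose());row();row('scene')"
```

```text
(20.2167, array([469. ,  56.8, 118.4]), -0.2, 0.489, array([1.4, 0.1, 1.4]))
top
[247. 180.] 644.7 183.9 265.8 155.5 89.4
[310. 163.] 656.9 -4.4 133.9 34.1 -9.9
[397. 159.] 664.5 -249.3 132.5 34.8 4.0
scene
[266. 351.] 668.1 -251.8 131.1 30.4 4.0
[233. 303.] 517.0 -270.0 57.6 22.7 -22.4
[353. 307.] 660.4 -7.6 130.9 32.0 -9.8
[374. 251.] 571.9 97.6 440.7 226.9 63.8
[242. 232.] 353.2 -170.3 86.6 70.9 63.8
```

Emit:
step_arm:
  rows:
    - {"dx": 2.8,"dy": -0.9,"dz": 0,"yaw": -0.0246,"fingers": 0.5}
    - {"dx": 2.8,"dy": -0.9,"dz": 0,"yaw": -0.0246,"fingers": 0.5}
    - {"dx": 2.8,"dy": -0.9,"dz": 0,"yaw": -0.0246,"fingers": 0.5}
    - {"dx": 2.8,"dy": -0.9,"dz": 0,"yaw": -0.0246,"fingers": 0.5}
    - {"dx": 2.8,"dy": -0.9,"dz": 0,"yaw": -0.0246,"fingers": 0.5}
    - {"dx": 2.8,"dy": -0.9,"dz": 0,"yaw": -0.0246,"fingers": 0.5}
    - {"dx": 2.8,"dy": -0.9,"dz": 0,"yaw": -0.0246,"fingers": 0.5}
    - {"dx": 0,"dy": 0,"dz": 0,"yaw": 0,"fingers": 0.5}
    - {"dx": 0,"dy": 0,"dz": -3,"yaw": 0,"fingers": 0.5}
    - {"dx": 0,"dy": 0,"dz": -3,"yaw": 0,"fingers": 0.5}
    - {"dx": 0,"dy": 0,"dz": -2,"yaw": 0,"fingers": 0.5}
    - {"dx": 0,"dy": 0,"dz": -1.1,"yaw": 0,"fingers": 0.5}
    - {"dx": 0,"dy": 0,"dz": -0.9,"yaw": 0,"fingers": 0.4}
    - {"dx": 0,"dy": 0,"dz": 0,"yaw": 0,"fingers": 0.3}
    - {"dx": 0,"dy": 0,"dz": 0,"yaw": 0,"fingers": 0.1}
    - {"dx": 0,"dy": 0,"dz": 0,"yaw": 0,"fingers": 0}
    - {"dx": 0,"dy": 0,"dz": 0,"yaw": 0,"fingers": 0}
    - {"dx": 0,"dy": 0,"dz": 0,"yaw": 0,"fingers": 0}
    - {"dx": 0,"dy": 0,"dz": 0,"yaw": 0,"fingers": 0}

```text
time: 21.9
position: [0.6592, -0.0062, 0.0115]
orientation: [3.129, -0.275, 0.003]
contact_force: [0.7, 0.3, -0.6]
grip_width: 0.089
```

Emit:
step_arm:
  rows:
    - {"dx": 0,"dy": 0,"dz": 1,"yaw": 0,"fingers": 0}
    - {"dx": 0,"dy": 0,"dz": 2,"yaw": 0,"fingers": 0}
    - {"dx": 0,"dy": 0,"dz": 3,"yaw": 0,"fingers": 0}
    - {"dx": 0,"dy": 0,"dz": 3,"yaw": 0,"fingers": 0}
    - {"dx": 0,"dy": 0,"dz": 0,"yaw": 0,"fingers": 0}

```text
time: 22.32
position: [0.6641, -0.0067, 0.1093]
orientation: [3.129, -0.275, 0.022]
contact_force: [2.0, 0.4, 1.0]
grip_width: 0.088
```

```bash
python3 -c "
from row import *
print(pose());row();row('scene')
t=grab('top'); print(ray(t,[[165,200],[238,193],[243,249],[171,259]],.04).round(4))"
```

```text
(22.3167, array([664.1,  -6.7, 109.3]), -10.0, 0.088, array([2. , 0.4, 1. ]))
top
[397. 159.] 664.5 -249.2 132.5 34.5 3.8
[291. 157.] 671.8 48.0 275.7 212.7 89.4
scene
[266. 351.] 668.2 -251.8 130.0 30.4 4.0
[233. 302.] 515.8 -269.6 55.1 22.7 -22.4
[377. 272.] 639.8 64.2 440.7 378.3 63.8
[242. 232.] 353.2 -170.3 86.6 70.9 63.8
[[0.5511 0.3926 0.04  ]
 [0.568  0.1925 0.04  ]
 [0.4149 0.1795 0.04  ]
 [0.3897 0.3759 0.04  ]]
```

Emit:
step_arm:
  rows:
    - {"dx": -1.52,"dy": 2.89,"dz": 0,"yaw": 0.023,"fingers": 0}
    - {"dx": -1.52,"dy": 2.89,"dz": 0,"yaw": 0.023,"fingers": 0}
    - {"dx": -1.52,"dy": 2.89,"dz": 0,"yaw": 0.023,"fingers": 0}
    - {"dx": -1.52,"dy": 2.89,"dz": 0,"yaw": 0.023,"fingers": 0}
    - {"dx": -1.52,"dy": 2.89,"dz": 0,"yaw": 0.023,"fingers": 0}
    - {"dx": -1.52,"dy": 2.89,"dz": 0,"yaw": 0.023,"fingers": 0}
    - {"dx": -1.52,"dy": 2.89,"dz": 0,"yaw": 0.023,"fingers": 0}
    - {"dx": -1.52,"dy": 2.89,"dz": 0,"yaw": 0.023,"fingers": 0}
    - {"dx": -1.52,"dy": 2.89,"dz": 0,"yaw": 0.023,"fingers": 0}
    - {"dx": -1.52,"dy": 2.89,"dz": 0,"yaw": 0.023,"fingers": 0}
    - {"dx": -1.52,"dy": 2.89,"dz": 0,"yaw": 0.023,"fingers": 0}
    - {"dx": -1.52,"dy": 2.89,"dz": 0,"yaw": 0.023,"fingers": 0}
    - {"dx": 0,"dy": 0,"dz": 0,"yaw": 0,"fingers": 0}
    - {"dx": 0,"dy": 0,"dz": -1,"yaw": 0,"fingers": 0}
    - {"dx": 0,"dy": 0,"dz": 0,"yaw": 0,"fingers": 0}

```text
time: 23.72
position: [0.4739, 0.3392, 0.087]
orientation: [3.135, 0.159, -0.008]
contact_force: [0.0, -0.3, -1.0]
grip_width: 0.089
```

```bash
python3 - <<'E'
from h import *
f=grab('wrist','w11.png');print(pose())
E
```

```text
(23.7667, array([474.4, 338.8,  87.6]), 5.7, 0.092, array([ 0.6, -0. , -0.3]))
```

View pics/w11.png

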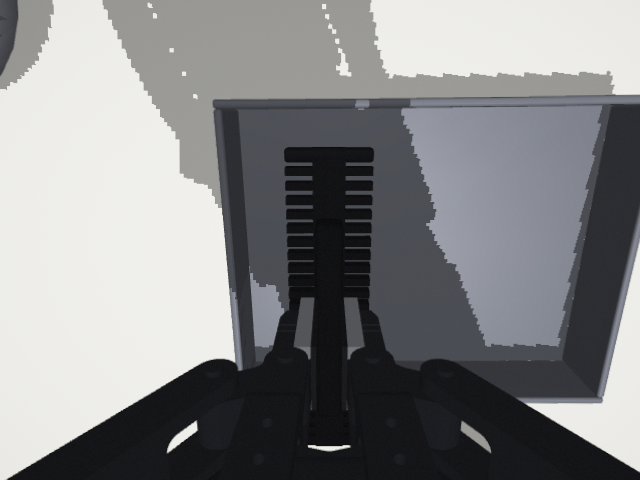

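The comb is held straight over the left part of the oblong tray: front end at (329,150), tray front wall at v≈105. Lowering and releasing.

Emit:
step_arm:
  rows:
    - {"dx": 0.2,"dy": 0,"dz": -2,"yaw": 0,"fingers": 0}
    - {"dx": 0,"dy": 0,"dz": -2,"yaw": 0,"fingers": 0}
    - {"dx": 0,"dy": 0,"dz": -1.8,"yaw": 0,"fingers": 0}
    - {"dx": 0,"dy": 0,"dz": -0.9,"yaw": 0,"fingers": 0}
    - {"dx": 0,"dy": 0,"dz": 0,"yaw": 0,"fingers": 0}
    - {"dx": 0,"dy": 0,"dz": 0,"yaw": 0,"fingers": 0.2}
    - {"dx": 0,"dy": 0,"dz": 0,"yaw": 0,"fingers": 0.2}
    - {"dx": 0,"dy": 0,"dz": 0,"yaw": 0,"fingers": 0.22}
    - {"dx": 0,"dy": 0,"dz": 2,"yaw": 0,"fingers": 0.22}
    - {"dx": 0,"dy": 0,"dz": 4,"yaw": 0,"fingers": 0.22}
    - {"dx": 0,"dy": 0,"dz": 2.7,"yaw": 0,"fingers": 0.5}
    - {"dx": 0,"dy": 0,"dz": 0,"yaw": 0,"fingers": 0.5}

```text
time: 24.77
position: [0.4836, 0.3439, 0.1194]
orientation: [-3.13, -0.158, -0.023]
contact_force: [1.1, 0.7, 1.3]
grip_width: 0.491
```

```bash
python3 -c "
from row import *
print(pose());row();row('scene')"
```

```text
(24.7667, array([483.6, 343.9, 119.4]), 5.8, 0.491, array([1.1, 0.7, 1.3]))
top
[216. 194.] 574.8 258.7 117.7 14.1 89.4
[250. 163.] 655.9 164.3 133.0 34.1 4.7
[397. 159.] 664.5 -249.1 132.5 34.5 4.0
scene
[266. 351.] 668.0 -251.8 131.1 30.6 4.1
[233. 303.] 517.0 -270.0 57.6 22.7 -22.4
[410. 280.] 660.0 160.4 130.4 32.0 4.9
[432. 233.] 572.4 271.6 225.9 74.2 63.8
[326. 246.] 463.5 17.8 176.9 160.0 -0.9
[242. 233.] 354.5 -171.0 86.6 73.9 63.8
```

Emit:
step_arm:
  rows:
    - {"dx": 2.25,"dy": -2.22,"dz": 0,"yaw": -0.002,"fingers": 0.5}
    - {"dx": 2.25,"dy": -2.22,"dz": 0,"yaw": -0.002,"fingers": 0.5}
    - {"dx": 2.25,"dy": -2.22,"dz": 0,"yaw": -0.002,"fingers": 0.5}
    - {"dx": 2.25,"dy": -2.22,"dz": 0,"yaw": -0.002,"fingers": 0.5}
    - {"dx": 2.25,"dy": -2.22,"dz": 0,"yaw": -0.002,"fingers": 0.5}
    - {"dx": 2.25,"dy": -2.22,"dz": 0,"yaw": -0.002,"fingers": 0.5}
    - {"dx": 2.25,"dy": -2.22,"dz": 0,"yaw": -0.002,"fingers": 0.5}
    - {"dx": 2.25,"dy": -2.22,"dz": 0,"yaw": -0.002,"fingers": 0.5}
    - {"dx": 0,"dy": 0,"dz": 0,"yaw": 0,"fingers": 0.5}
    - {"dx": 0,"dy": 0,"dz": -3,"yaw": 0,"fingers": 0.5}
    - {"dx": 0,"dy": 0,"dz": -3,"yaw": 0,"fingers": 0.5}
    - {"dx": 0,"dy": 0,"dz": -2,"yaw": 0,"fingers": 0.5}
    - {"dx": 0,"dy": 0,"dz": -1.1,"yaw": 0,"fingers": 0.5}
    - {"dx": 0,"dy": 0,"dz": -0.9,"yaw": 0,"fingers": 0.4}
    - {"dx": 0,"dy": 0,"dz": 0,"yaw": 0,"fingers": 0.3}
    - {"dx": 0,"dy": 0,"dz": 0,"yaw": 0,"fingers": 0.1}
    - {"dx": 0,"dy": 0,"dz": 0,"yaw": 0,"fingers": 0}
    - {"dx": 0,"dy": 0,"dz": 0,"yaw": 0,"fingers": 0}
    - {"dx": 0,"dy": 0,"dz": 0,"yaw": 0,"fingers": 0}
    - {"dx": 0,"dy": 0,"dz": 0,"yaw": 0,"fingers": 0}

```text
time: 26.53
position: [0.6588, 0.1632, 0.0115]
orientation: [-3.139, -0.133, -0.003]
contact_force: [0.3, -0.5, -0.7]
grip_width: 0.089
```

Emit:
step_arm:
  rows:
    - {"dx": 0,"dy": 0,"dz": 1,"yaw": 0,"fingers": 0}
    - {"dx": 0,"dy": 0,"dz": 2,"yaw": 0,"fingers": 0}
    - {"dx": 0,"dy": 0,"dz": 3,"yaw": 0,"fingers": 0}
    - {"dx": 0,"dy": 0,"dz": 3,"yaw": 0,"fingers": 0}
    - {"dx": 0,"dy": 0,"dz": 0,"yaw": 0,"fingers": 0}
    - {"dx": 0,"dy": 0,"dz": 0,"yaw": 0,"fingers": 0}

```text
time: 27.03
position: [0.6608, 0.1635, 0.1049]
orientation: [-3.138, -0.133, -0.012]
contact_force: [0.0, 0.7, -0.9]
grip_width: 0.09
```

Emit:
step_arm:
  rows:
    - {"dx": -2.18,"dy": 1.5,"dz": 0,"yaw": 0.002,"fingers": 0}
    - {"dx": -2.18,"dy": 1.5,"dz": 0,"yaw": 0.002,"fingers": 0}
    - {"dx": -2.18,"dy": 1.5,"dz": 0,"yaw": 0.002,"fingers": 0}
    - {"dx": -2.18,"dy": 1.5,"dz": 0,"yaw": 0.002,"fingers": 0}
    - {"dx": -2.18,"dy": 1.5,"dz": 0,"yaw": 0.002,"fingers": 0}
    - {"dx": -2.18,"dy": 1.5,"dz": 0,"yaw": 0.002,"fingers": 0}
    - {"dx": -2.18,"dy": 1.5,"dz": 0,"yaw": 0.002,"fingers": 0}
    - {"dx": -2.18,"dy": 1.5,"dz": 0,"yaw": 0.002,"fingers": 0}
    - {"dx": 0,"dy": 0,"dz": 0,"yaw": 0,"fingers": 0}
    - {"dx": 0,"dy": 0,"dz": 0,"yaw": 0,"fingers": 0}

```text
time: 27.87
position: [0.4814, 0.2832, 0.099]
orientation: [3.136, 0.162, -0.004]
contact_force: [0.5, -0.0, -0.3]
grip_width: 0.088
```

```bash
python3 - <<'E'
from h import *
f=grab('wrist');p=pose();print(p)
q=f['frame'].sum(2)//3
print(q[130:200:4,329],q[130:200:4,300])
E
```

```text
(27.9167, array([482.8, 282.9,  99.5]), 5.8, 0.09, array([-0.2, -0.4, -0.7]))
[83 83 83 81 29 18 20 19 20 18 20 17 17 19 18 19 18 19] [83 82 83 83 44 22 20 17 80 15 18 20 81 19 17 78 17 17]
```

Emit:
step_arm:
  rows:
    - {"dx": 0,"dy": 0,"dz": -2,"yaw": 0,"fingers": 0}
    - {"dx": 0,"dy": 0,"dz": -2,"yaw": 0,"fingers": 0}
    - {"dx": 0,"dy": 0,"dz": -2,"yaw": 0,"fingers": 0}
    - {"dx": 0,"dy": 0,"dz": -1.2,"yaw": 0,"fingers": 0}
    - {"dx": 0,"dy": 0,"dz": -0.5,"yaw": 0,"fingers": 0}
    - {"dx": 0,"dy": 0,"dz": 0,"yaw": 0,"fingers": 0}
    - {"dx": 0,"dy": 0,"dz": 0,"yaw": 0,"fingers": 0.2}
    - {"dx": 0,"dy": 0,"dz": 0,"yaw": 0,"fingers": 0.2}
    - {"dx": 0,"dy": 0,"dz": 0,"yaw": 0,"fingers": 0.22}
    - {"dx": 0,"dy": 0,"dz": 2,"yaw": 0,"fingers": 0.22}
    - {"dx": 0,"dy": 0,"dz": 4,"yaw": 0,"fingers": 0.22}
    - {"dx": 0,"dy": 0,"dz": 2.7,"yaw": 0,"fingers": 0.5}
    - {"dx": 0,"dy": 0,"dz": 0,"yaw": 0,"fingers": 0.5}

```text
time: 29.0
position: [0.4893, 0.2856, 0.1188]
orientation: [-3.132, -0.158, -0.023]
contact_force: [1.0, 0.6, 0.9]
grip_width: 0.492
```

```bash
python3 -c "
from row import *
print(pose());row();row('scene')"
```

```text
(29.0, array([489.3, 285.6, 118.8]), 5.8, 0.492, array([1. , 0.6, 0.9]))
top
[210. 185.] 615.8 258.8 118.8 96.0 89.3
[397. 159.] 664.5 -249.3 132.5 34.8 4.0
scene
[266. 351.] 668.4 -252.0 130.3 30.8 4.0
[233. 303.] 517.0 -270.0 57.6 22.7 -22.4
[432. 236.] 587.1 264.3 225.9 107.1 63.8
[326. 246.] 463.3 17.9 177.0 159.9 -0.7
[242. 233.] 354.5 -171.0 86.6 73.9 63.8
```

Emit:
step_arm:
  rows:
    - {"dx": 1.145,"dy": -3.335,"dz": 0,"yaw": -0.002,"fingers": 0.5}
    - {"dx": 1.145,"dy": -3.335,"dz": 0,"yaw": -0.002,"fingers": 0.5}
    - {"dx": 1.145,"dy": -3.335,"dz": 0,"yaw": -0.002,"fingers": 0.5}
    - {"dx": 1.145,"dy": -3.335,"dz": 0,"yaw": -0.002,"fingers": 0.5}
    - {"dx": 1.145,"dy": -3.335,"dz": 0,"yaw": -0.002,"fingers": 0.5}
    - {"dx": 1.145,"dy": -3.335,"dz": 0,"yaw": -0.002,"fingers": 0.5}
    - {"dx": 1.145,"dy": -3.335,"dz": 0,"yaw": -0.002,"fingers": 0.5}
    - {"dx": 1.145,"dy": -3.335,"dz": 0,"yaw": -0.002,"fingers": 0.5}
    - {"dx": 1.145,"dy": -3.335,"dz": 0,"yaw": -0.002,"fingers": 0.5}
    - {"dx": 1.145,"dy": -3.335,"dz": 0,"yaw": -0.002,"fingers": 0.5}
    - {"dx": 1.145,"dy": -3.335,"dz": 0,"yaw": -0.002,"fingers": 0.5}
    - {"dx": 1.145,"dy": -3.335,"dz": 0,"yaw": -0.002,"fingers": 0.5}
    - {"dx": 1.145,"dy": -3.335,"dz": 0,"yaw": -0.002,"fingers": 0.5}
    - {"dx": 1.145,"dy": -3.335,"dz": 0,"yaw": -0.002,"fingers": 0.5}
    - {"dx": 1.145,"dy": -3.335,"dz": 0,"yaw": -0.002,"fingers": 0.5}
    - {"dx": 1.145,"dy": -3.335,"dz": 0,"yaw": -0.002,"fingers": 0.5}
    - {"dx": 0,"dy": 0,"dz": 0,"yaw": 0,"fingers": 0.5}
    - {"dx": 0,"dy": 0,"dz": 0,"yaw": 0,"fingers": 0.5}

```text
time: 30.6
position: [0.6659, -0.2522, 0.1083]
orientation: [-3.139, -0.103, 0.003]
contact_force: [-0.8, 0.9, -0.4]
grip_width: 0.497
```

```bash
python3 - <<'E'
from sp import *
f=grab('wrist');print(pose());print(spine(f,60,.006,box=(270,100,375,310),lo=True))
E
```

```text
(30.65, array([ 665.5, -250.5,  108.3]), 3.8, 0.5, array([-0.1, -0.5, -0.9]))
[ 674.6 -246.8  113.7   31.7    3.8]
```

Emit:
step_arm:
  rows:
    - {"dx": 0,"dy": 0.2,"dz": -3,"yaw": 0,"fingers": 0.5}
    - {"dx": 0,"dy": 0,"dz": -3,"yaw": 0,"fingers": 0.5}
    - {"dx": 0,"dy": 0,"dz": -2,"yaw": 0,"fingers": 0.5}
    - {"dx": 0,"dy": 0,"dz": -1.1,"yaw": 0,"fingers": 0.5}
    - {"dx": 0,"dy": 0,"dz": -0.8,"yaw": 0,"fingers": 0.4}
    - {"dx": 0,"dy": 0,"dz": 0,"yaw": 0,"fingers": 0.3}
    - {"dx": 0,"dy": 0,"dz": 0,"yaw": 0,"fingers": 0.1}
    - {"dx": 0,"dy": 0,"dz": 0,"yaw": 0,"fingers": 0}
    - {"dx": 0,"dy": 0,"dz": 0,"yaw": 0,"fingers": 0}
    - {"dx": 0,"dy": 0,"dz": 0,"yaw": 0,"fingers": 0}
    - {"dx": 0,"dy": 0,"dz": 0,"yaw": 0,"fingers": 0}
    - {"dx": 0,"dy": 0,"dz": 1,"yaw": 0,"fingers": 0}
    - {"dx": 0,"dy": 0,"dz": 2,"yaw": 0,"fingers": 0}
    - {"dx": 0,"dy": 0,"dz": 3,"yaw": 0,"fingers": 0}
    - {"dx": 0,"dy": 0,"dz": 3,"yaw": 0,"fingers": 0}
    - {"dx": 0,"dy": 0,"dz": 0,"yaw": 0,"fingers": 0}

```text
time: 31.98
position: [0.6718, -0.251, 0.1108]
orientation: [3.133, 0.107, 0.02]
contact_force: [2.2, -0.7, 0.9]
grip_width: 0.09
```

Emit:
step_arm:
  rows:
    - {"dx": -1.18,"dy": 3.16,"dz": 0,"yaw": 0.002,"fingers": 0}
    - {"dx": -1.18,"dy": 3.16,"dz": 0,"yaw": 0.002,"fingers": 0}
    - {"dx": -1.18,"dy": 3.16,"dz": 0,"yaw": 0.002,"fingers": 0}
    - {"dx": -1.18,"dy": 3.16,"dz": 0,"yaw": 0.002,"fingers": 0}
    - {"dx": -1.18,"dy": 3.16,"dz": 0,"yaw": 0.002,"fingers": 0}
    - {"dx": -1.18,"dy": 3.16,"dz": 0,"yaw": 0.002,"fingers": 0}
    - {"dx": -1.18,"dy": 3.16,"dz": 0,"yaw": 0.002,"fingers": 0}
    - {"dx": -1.18,"dy": 3.16,"dz": 0,"yaw": 0.002,"fingers": 0}
    - {"dx": -1.18,"dy": 3.16,"dz": 0,"yaw": 0.002,"fingers": 0}
    - {"dx": -1.18,"dy": 3.16,"dz": 0,"yaw": 0.002,"fingers": 0}
    - {"dx": -1.18,"dy": 3.16,"dz": 0,"yaw": 0.002,"fingers": 0}
    - {"dx": -1.18,"dy": 3.16,"dz": 0,"yaw": 0.002,"fingers": 0}
    - {"dx": -1.18,"dy": 3.16,"dz": 0,"yaw": 0.002,"fingers": 0}
    - {"dx": -1.18,"dy": 3.16,"dz": 0,"yaw": 0.002,"fingers": 0}
    - {"dx": -1.18,"dy": 3.16,"dz": 0,"yaw": 0.002,"fingers": 0}
    - {"dx": 0,"dy": 0,"dz": 0,"yaw": 0,"fingers": 0}
    - {"dx": 0,"dy": 0,"dz": 0,"yaw": 0,"fingers": 0}

```text
time: 33.4
position: [0.4892, 0.2269, 0.1018]
orientation: [3.137, 0.16, 0.001]
contact_force: [-0.5, -1.0, -0.2]
grip_width: 0.087
```

```bash
python3 - <<'E'
from h import *
f=grab('wrist','w12.png');print(pose())
E
```

```text
(33.45, array([489.8, 225.8, 101.8]), 5.8, 0.089, array([ 0.5, -0.9, -0.2]))
```

View pics/w12.png

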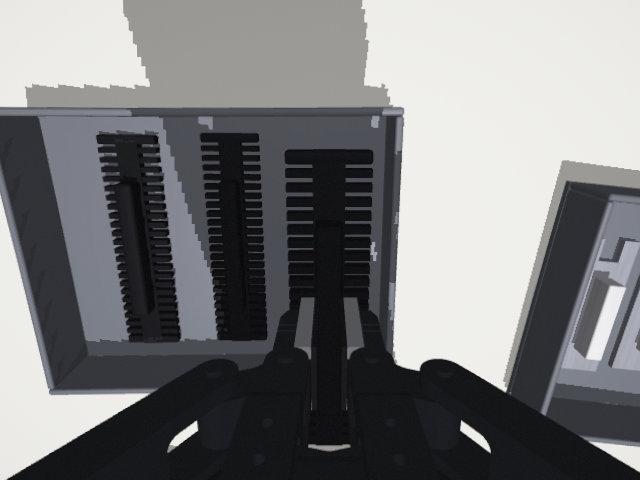

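Two combs lie flat in the tray at (140,240) and (235,240), and the third is over the free right strip. I'll lower it, release, and rise clear.

Emit:
step_arm:
  rows:
    - {"dx": 0,"dy": 0.3,"dz": -2,"yaw": 0,"fingers": 0}
    - {"dx": 0,"dy": 0,"dz": -2,"yaw": 0,"fingers": 0}
    - {"dx": 0,"dy": 0,"dz": -2,"yaw": 0,"fingers": 0}
    - {"dx": 0,"dy": 0,"dz": -1.2,"yaw": 0,"fingers": 0}
    - {"dx": 0,"dy": 0,"dz": -0.6,"yaw": 0,"fingers": 0}
    - {"dx": 0,"dy": 0,"dz": 0,"yaw": 0,"fingers": 0}
    - {"dx": 0,"dy": 0,"dz": 0,"yaw": 0,"fingers": 0.2}
    - {"dx": 0,"dy": 0,"dz": 0,"yaw": 0,"fingers": 0.2}
    - {"dx": 0,"dy": 0,"dz": 0,"yaw": 0,"fingers": 0.22}
    - {"dx": 0,"dy": 0,"dz": 2,"yaw": 0,"fingers": 0.22}
    - {"dx": 0,"dy": 0,"dz": 3,"yaw": 0,"fingers": 0.22}
    - {"dx": 0,"dy": 0,"dz": 3,"yaw": 0,"fingers": 0.4}
    - {"dx": -1,"dy": 0,"dz": 3,"yaw": 0,"fingers": 0.4}
    - {"dx": -1,"dy": 0,"dz": 3,"yaw": 0,"fingers": 0.4}
    - {"dx": -1,"dy": 0,"dz": 3,"yaw": 0,"fingers": 0.4}
    - {"dx": -1,"dy": 0,"dz": 2,"yaw": 0,"fingers": 0.4}
    - {"dx": -1,"dy": 0,"dz": 0,"yaw": 0,"fingers": 0.4}
    - {"dx": 0,"dy": 0,"dz": 0,"yaw": 0,"fingers": 0.4}

```text
time: 34.95
position: [0.4395, 0.229, 0.2155]
orientation: [-3.136, -0.156, -0.006]
contact_force: [-0.4, 0.5, -0.8]
grip_width: 0.4
```

```bash
python3 - <<'E'
from h import *
s=grab('scene')['frame'];t=grab('top')['frame'];w=grab('wrist')['frame'];print(pose())
a=cv2.resize(s[140:400,100:560],(800,452)); b=np.hstack([cv2.resize(t[100:280,360:540],(150,150)),cv2.resize(w,(200,150)),cv2.resize(t[110:270,60:540],(450,150))])
cv2.imwrite('pics/fin.png',np.vstack([a,b[:148]])[:,:,::-1])
E
```

```text
(35.1, array([439. , 228.2, 211.9]), 5.7, 0.4, array([-0.4, -0.4,  0.3]))
```

View pics/fin.png

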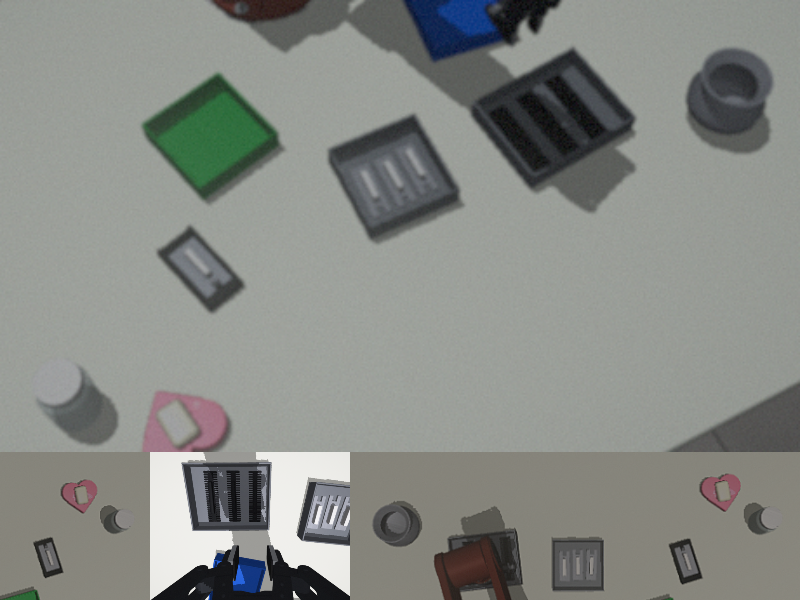

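The shelf is clear: three combs in the oblong tray (550,115), three worn blades in the square tray (395,180), and the fresh blade home in the holder (200,268). The pot, jar and dish look unmoved. Handing in.

```bash
python3 -c "
from rig import r
print(r.sign_off())"
```

```text
the job is handed in; nothing more can be done
None
```

The job is finished and handed in at about 35 s on the robot's clock, well under the 210 s limit; no verdict was reported.

- **Order:** I took the worn blade out of the holder and put it in the square tray first. The fresh wide blade then went into the holder, flat between the rails with its notch around the pin. After that, the two other worn blades went into the square tray and the three combs into the oblong tray.
- **Last checks:** The final pictures show three blades flat in the square tray, three combs in the oblong tray and nothing loose left on the shelf. The pot, jar, dish and the blue and green trays look unmoved. I confirmed the fit of the fresh blade in a wrist close-up just after release. The final wide view agrees with it but is too coarse to measure the seating again.
- **Disagreements:** The top and scene cameras differed by about 3–5 mm, so I averaged them. At the pin I corrected the blade sideways by about 1.8 mm from a wrist picture before lowering it. The first move call was refused as invalid input and moved nothing. I saw no grip slip and no knocked object.
- **Pictures:** I viewed 14, one of them wasted after the refused call.

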